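# Lock a hammer-head stud in the fixture strut

### The arm

A 6-joint arm with a two-finger parallel gripper is mounted at the origin on the work surface. World frame = base frame: x ahead of the robot, y to its left, z up, the work surface at z = 0. Lengths are in mm, angles in degrees, forces in N, time in s.
With the tool pointing down it reaches from about 300 to 850 mm from the base axis. Payload 4.2 kg.
Tool frame: the origin (TCP) lies on the centre line of the jaws, within the pads' length; the fingertips stand 14 mm ahead of it and the grasp point (between the pads) lies 5 mm behind it; x points along the fingers, y is the direction in which the jaws open and shut, and the axes are right-handed (so a half turn about x gives the same grasp; the last joint's range is limited). The gripper opens to 91 mm and grips with 3 to 60 N. Pads are 32 mm wide; open, the fingers measure 118 mm over their backs; the gripper's body (76 mm by 178 mm) begins 60 mm behind the grasp point.
Start: joints at [-77.177, 18.312, 89.639, -0, 72.044, -1.146], TCP at [138.803, -558.013, 202.176] pointing down, gripper open.
Joint ranges: [-177.97, 177.97], [-48.28, 115.42], [12.27, 149.76], [-77.06, 257.06], [2.81, 150.46], [-146.56, 146.56]. Speed limits (degrees/s): [147.25, 147.25, 180, 180, 180, 180].

### API

Orientations are given as [roll, pitch, yaw] about the fixed x, y, z axes, in that order (R = Rz(yaw) Ry(pitch) Rx(roll)).
In Python, from workcell import readout, optics, env gives the robot as it stands.
- The arm moves only by the shell command python3 -m creep 'ROWS' [OPENING] [FORCE]. ROWS is JSON, a list of rows, each an object with "translation": the shift along the world's x, y, z in cm, a list of three; "delta_rot": the turn, a rotation vector about the world's x, y, z in rad, a list of three. In form: [{"translation": [dx, dy, dz], "delta_rot": [rx, ry, rz]}, ...]. A call has 1 to 5 rows; each row shifts and turns the commanded pose from where the row before left it; what a row does not reach is not made up. A row lasts 1/12 s, in which the tool goes at most 41.7 mm and 7.16 degrees, less where a joint would pass 70% of its speed; a pose out of reach is approached as far as the arm can. A call with a gripper value outside its range is refused whole. OPENING is the gripper's target within -1 to 1 (fully open at 1, half-way at 0, shut at -1), set as the call begins (- or left out, the last holds). The fingers move at their own pace and stop on an object; FORCE is the grip in N (left out, the last holds). Time passes only in rows, so rows that do not move let the fingers close. It gives the time, the measured TCP pose, the force and the opening at its end, in the units of the state.
- readout.state(): the state, without advancing time (a new reading comes with each control period).
- optics.grab_frame(name): name is "scene" or "side" or "wrist"; returns (picture, depth): 384x512x3 uint8, red, green, blue; 384x512 float32, mm along the optical axis (not along the pixel's ray), 0 where there is no reading.
- optics.camera_params(name): a dict with "mtx" (3x3 intrinsics, pixels), "R" (3x3) and "t" (3): a world point X has camera coordinates R X + t. Camera axes: x right, y down, z forward; pixel columns grow to the right and rows downward; lengths in mm; the calibration is good to about 2 mm. The wrist camera is an equidistant fisheye: a pixel r from the principal point sees the ray r / f radians off the axis. A picture is of the moment at which its call begins: read the wrist's pose just before it. camera_params takes no time and is no camera call; for the wrist camera it gives the pose at the moment of the call.
- env.job_done(): hands the job in, once; it reports no verdict.
The state is a dict: "time_s": time; "qpos": joint angles; "qvel": joint speeds; "effort": joint torques, N m; "ee_pos": TCP position; "ee_rot": TCP orientation; "force": force on the tool from outside, world axes, zero at the start; "torque": the same for the moment, N m; "gripper_width": finger opening in mm.
Only numpy, scipy, OpenCV 4.12 (cv2) and the standard library are available. Lean on these libraries where they do the work, as an engineer would, in place of code of your own. Each camera call takes 0.05 s, during which the arm holds its last target.

### The job

Take the stud with the oblong hammer head (not the square-headed one), lower its head through the slot of the strut in the half away from the tall upright end plate, press it down against the sprung strip and turn it a quarter turn so that it is caught under the lips. Then slide it along, towards the tall end plate, until you feel it meet the stop block inside the channel, let the spring lift it into the recesses under the lips there, and let go. Work gently, and leave the other stud and the upright tube where they stand.

Things in the scene. Friction and masses are not known exactly. Their poses are not given: they have to be found in the camera images.
- stud: Steel clamp stud, 110 to 180 g, standing upright on its head. Origin: centre of the head's underside, z up. Head oblong: 33 mm along x, 19 along y, 8 thick, ends rounded to a 34 mm circle so it can turn inside the channel. Stem 14 mm thick. Flange of 30 mm diameter, 20 to 23 mm above the origin, too wide for the slot.
- wing (a point): Middle of the stud's flat upright wing, the part to hold it by, 75 mm above the stud's origin. The wing is 36 mm along the stud's x (parallel to the head's long side), 10 mm thick along y, and reaches from 62 to 88 mm above the stud's origin.
- spare: Another stud, the same from the flange up, but with a square head 34 by 34 mm, 8 mm thick, which does not fit the slot. Not needed: leave it standing. Origin: centre of the underside, z up. It may stand in either of the two studs' places.
- strut: Slotted steel strut fixed on the bench, slot upwards. Origin: centre of its underside; x along it towards the tall upright end plate; z up. 260 mm long, 46 wide, 41 high, 40 wide inside. End plate at x = 133 mm, 62 mm high. Four clamp feet beside it at x = -100 and 100 mm, 9 mm high, reach 45 mm from its centre line.
- slot (a point): Point on the slot's centre line at the top of the lips, 41 mm high, in the half away from the end plate (x = -45 mm in the strut's frame): a good place to put the head in. The slot is 22 mm wide, 260 mm long, centred on the strut's y = 0.
- strip (a point): Top of the sprung steel strip under the whole slot, below the slot point: at rest 31 mm above the strut's underside (this point does not move with it). It can be pressed down 15 mm and pushes up with 4.8 N, plus 0.6 N per mm down. Pressed until the stud's origin is 22 to 23 mm above the strut's underside, the stud turns and slides; at 21 mm its flange lands on the lips.
- lips (a point): Underside of the lips, 33 mm above the strut's underside, at x = 0. A head is wholly under them when its origin is below 25 mm. A stop block inside the channel has its face (towards -x) at an unmeasured x of 8 to 52 mm. Just before it, recesses 22 mm long go 4 mm up into the lips: a turned head touching the stop fits them to 2 mm; the spring lifts it to 29 mm.
- tube: Bystander: a piece of aluminium tube standing on end, 48 mm outer diameter, 100 mm high. Origin: centre of its underside.
There are look-alikes about, which are no part of the job. Leave any blue look-alike of the stud alone.

How it is judged:
By the outcome, as a careful person would: the job done as asked, in the order asked, and still so for the second after the job is handed in, with the robot touching nothing.
It also fails if it takes over 51 s, if anything falls off the work surface, if the arm or the gripper's body presses on something with over 40 N, if the wrist force passes 120 N, or if a joint passes its speed limit or range.

## Working session

There is one attempt and no reset: what is moved stays moved. The work goes in short steps, Python scripts to look and compute and a shell command to move; the robot and the scene stay as the last step left them, time stands still between calls to the robot, and variables do not carry over. Pictures are saved under pics/ and viewed, and the job is handed in when it is done.

```bash
mkdir -p pics; ls
cat > h.py <<'E'
import numpy as np, cv2
from workcell import readout, optics, env
def cam(n):
    p=optics.camera_params(n); return np.array(p["mtx"]),np.array(p["R"]),np.array(p["t"]).ravel()
def ray(n,u,v,c=None):
    K,R,t=c or cam(n)
    x=(u-K[0,2])/K[0,0]; y=(v-K[1,2])/K[1,1]
    if n=="wrist":
        r=np.hypot(x,y); s=np.sin(r)/r if r>1e-9 else 1
        d=np.array([x*s,y*s,np.cos(r)])
    else: d=np.array([x,y,1.])
    return -R.T@t, R.T@d
def onplane(n,u,v,z,c=None):
    o,d=ray(n,u,v,c); return o+d*(z-o[2])/d[2]
def cloud(n,dep,c=None):
    K,R,t=c or cam(n)
    v,u=np.mgrid[:dep.shape[0],:dep.shape[1]]
    x=(u-K[0,2])/K[0,0]; y=(v-K[1,2])/K[1,1]
    if n=="wrist":
        r=np.hypot(x,y)+1e-9; k=np.tan(r)/r; x=x*k;y=y*k
    P=np.stack([x*dep,y*dep,dep],-1)
    return (P-t)@R
def snap(n,tag):
    c=cam(n); p,d=optics.grab_frame(n)
    cv2.imwrite(f"pics/{tag}.png",p[:,:,::-1]); np.savez(f"pics/{tag}.npz",p=p,d=d,K=c[0],R=c[1],t=c[2])
    return p,d,c
E
python3 - <<'E'
from h import *
for n in("scene","side","wrist"):
    p,d,c=snap(n,n+"0"); print(n,c[0].round(1).tolist(),(-c[1].T@c[2]).round(),(c[1][2]).round(2),(d>0).mean())
print(readout.state())
E
```

```text
pics
scene [[355.3, 0.0, 256.1], [0.0, 355.3, 188.8], [0.0, 0.0, 1.0]] [956.   5. 724.] [-0.51  0.07 -0.85] 0.9958852132161459
side [[473.9, 0.0, 253.1], [0.0, 473.9, 191.2], [0.0, 0.0, 1.0]] [369. 705. 528.] [ 0.26 -0.8  -0.54] 0.9959920247395834
wrist [[297.3, 0.0, 259.1], [0.0, 297.3, 184.2], [0.0, 0.0, 1.0]] [ 202. -542.  385.] [-0.23 -0.06 -0.97] 0.9183705647786459
{'time_s': 0.15, 'qpos': array([-7.71761380e+01,  1.83432722e+01,  8.96892337e+01, -4.19371028e-04,
        7.20419445e+01, -1.14532609e+00]), 'qvel': array([-0.01669818, -0.1983147 , -0.08131687,  0.01318906,  0.06511888,
        0.03060341]), 'effort': array([-7.56774753e-04, -4.12774301e+01, -2.32156169e+01,  7.26239593e-02,
        4.33796353e-02, -1.03068262e-04]), 'ee_pos': array([ 138.7259577 , -557.62816421,  201.52052294]), 'ee_rot': array([-90.83844061,  89.92554856, 103.13087703]), 'force': array([ 0.37500465,  0.33937825, -0.08386274]), 'torque': array([ 0.07277839, -0.04004875,  0.00136004]), 'gripper_width': 91.22294750863705}
```

View pics/scene0.png

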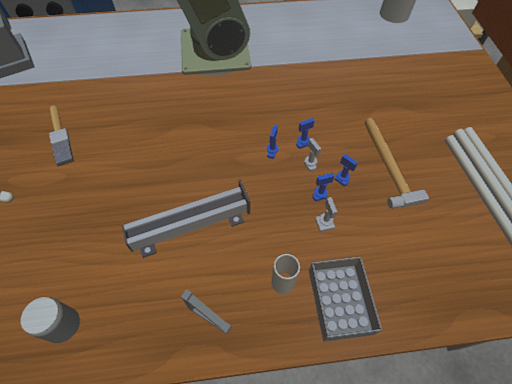

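View pics/side0.png

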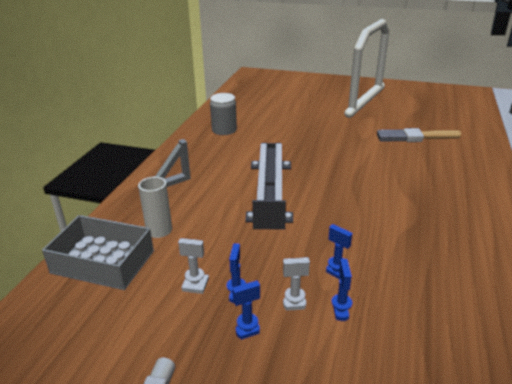

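View pics/wrist0.png

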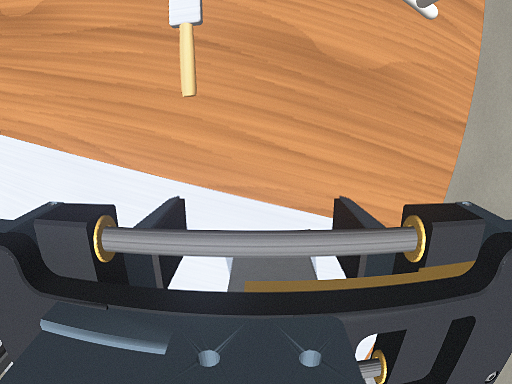

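Run:
```python
import cv2,numpy as np
s=cv2.imread('pics/scene0.png')[100:240,250:370]; t=cv2.imread('pics/side0.png')[215:345,160:370]
cv2.imwrite('pics/z1.png',cv2.resize(s,None,fx=4,fy=4,interpolation=2)); cv2.imwrite('pics/z2.png',cv2.resize(t,None,fx=3.8,fy=3.8,interpolation=2))
```

```text
(no output)
```

View pics/z1.png

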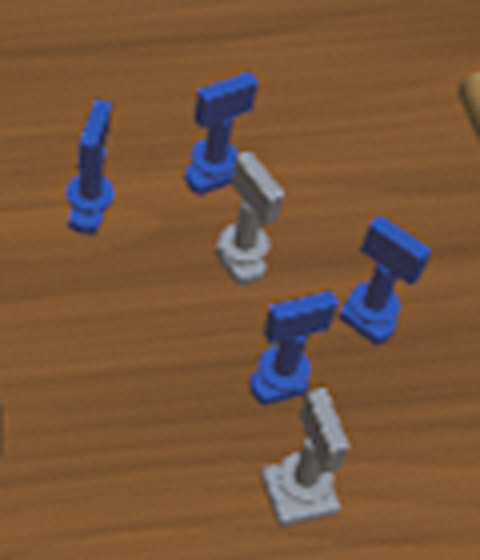

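View pics/z2.png

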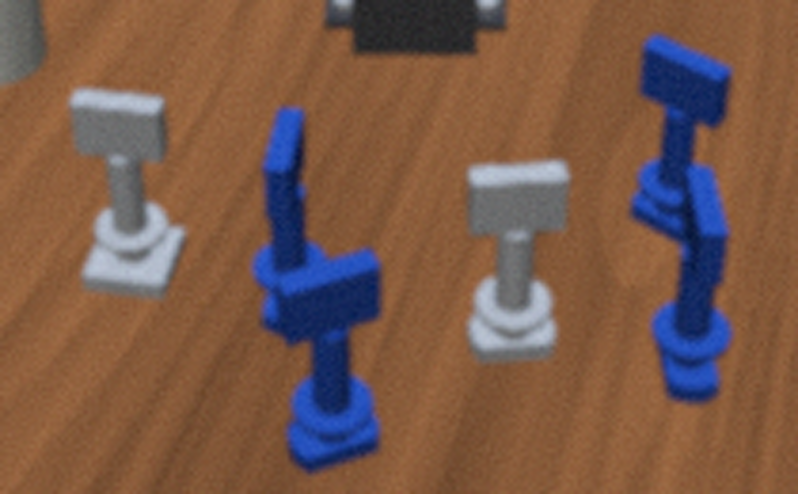

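Run:
```python
from h import *
for n in("scene","side"):
    z=np.load(f"pics/{n}0.npz"); c=(z['K'],z['R'],z['t']); P=cloud(n,z['d'],c); p=z['p'].astype(int)
    X=P.reshape(-1,3); col=p.reshape(-1,3)
    m=(X[:,2]>8)&(X[:,2]<130)&(X[:,0]>250)&(X[:,0]<800)&(abs(X[:,1])<400)
    blue=(col[:,2]>col[:,0]+60)
    # cluster on xy grid
    occ=np.zeros((550,800),np.uint8); ij=X[m].astype(float)
    a=(ij[:,0]-250).astype(int); b=(ij[:,1]+400).astype(int); occ[a,b]=255
    occ=cv2.morphologyEx(occ,cv2.MORPH_CLOSE,np.ones((7,7)))
    k,L,S,C=cv2.connectedComponentsWithStats(occ)
    for i in range(1,k):
        s=L[a,b]==i
        if s.sum()<40: continue
        Q=X[m][s]; print(n,i,s.sum(),'min',Q.min(0).round(),'max',Q.max(0).round(),'blue',blue[m][s].mean().round(2))
        W=Q[(Q[:,2]>62)]
        if len(W)>20 and len(W)<600:
            r=cv2.minAreaRect(W[:,:2].astype(np.float32)); print('   top rect',np.round(r[0],1),np.round(r[1],1),round(r[2],1),W[:,2].max().round(1))
```

```text
scene 1 280 min [ 294. -400.    8.] max [ 400. -371.   23.] blue 0.0
scene 2 825 min [352. 363.   8.] max [615. 400.  30.] blue 0.0
scene 3 291 min [389. 183.   8.] max [415. 220.  92.] blue 0.49
   top rect [401.  201.8] [11.6 37.4] 18.8 91.5
scene 4 231 min [404. 105.   8.] max [439. 133.  92.] blue 0.59
   top rect [420.6 119.8] [11.6 36.7] 64.5 91.7
scene 5 294 min [453. 192.   8.] max [487. 221.  92.] blue 0.0
   top rect [469.9 205.6] [37.6 12.2] 23.7 91.7
scene 6 334 min [503. 260.   8.] max [537. 290.  92.] blue 0.47
   top rect [520.8 274.4] [36.  12.6] 38.0 92.3
scene 7 3470 min [ 528. -229.    8.] max [658.  45.  65.] blue 0.0
   top rect [556.7  34.7] [59.4  6. ] 13.9 65.3
scene 9 323 min [546. 193.   8.] max [573. 229.  92.] blue 0.53
   top rect [558.7 211.1] [11.2 35.5] 8.3 91.9
scene 12 379 min [610. 190.   8.] max [647. 226.  92.] blue 0.0
   top rect [628.3 206.9] [36.8 11.7] 7.3 92.0
scene 16 813 min [727.  69.   8.] max [774. 116. 104.] blue 0.0
   top rect [749.8  92.8] [47.  46.8] 29.0 104.5
scene 17 1630 min [730. 150.   8.] max [800. 251.  55.] blue 0.0
scene 
[... 809 characters left out ...]
1276 min [ 543. -230.   28.] max [643.   8.  44.] blue 0.0
side 10 497 min [545. 194.   8.] max [572. 231.  90.] blue 0.81
   top rect [556.6 212.4] [10.3 36.4] 9.6 89.9
side 12 511 min [584. 363.  10.] max [612. 400.  28.] blue 0.0
side 14 886 min [609. 189.   8.] max [645. 227.  90.] blue 0.0
   top rect [627.  208.7] [36.6 13.3] 8.4 90.3
side 16 1480 min [723.  69.   8.] max [773. 120. 102.] blue 0.0
side 17 2595 min [727. 150.   8.] max [800. 252.  52.] blue 0.0
side 18 901 min [ 745. -368.    8.] max [ 800. -303.   93.] blue 0.0
   top rect [ 772.6 -335.8] [63.5 54. ] 88.8 92.7
side 19 599 min [764. -98.   8.] max [800. -44.  92.] blue 0.0
   top rect [781.1 -79.5] [38.2 18.9] 51.3 91.9
```

Run:
```python
from h import *
for n in("scene","side"):
    z=np.load(f"pics/{n}0.npz"); c=(z['K'],z['R'],z['t']); P=cloud(n,z['d'],c).reshape(-1,3)
    m=(P[:,0]>520)&(P[:,0]<665)&(P[:,1]>-240)&(P[:,1]<50)&(P[:,2]>36)&(P[:,2]<48)
    Q=P[m]; r=cv2.minAreaRect(Q[:,:2].astype(np.float32)); print(n,r,m.sum(),np.median(Q[:,2]))
    bx=cv2.boxPoints(r); print(bx.round(1).tolist())
    # slot centre: bin along axis
    e=P[(P[:,0]>520)&(P[:,0]<590)&(P[:,1]>10)&(P[:,1]<55)&(P[:,2]>50)&(P[:,2]<68)]
    print('plate',len(e),e.mean(0).round(1), cv2.minAreaRect(e[:,:2].astype(np.float32)))
    w=P[(abs(P[:,0]-468)<40)&(abs(P[:,1]-206)<25)&(P[:,2]>64)]
    t=w[w[:,2]>w[:,2].max()-3]; print('wingtop',cv2.minAreaRect(t[:,:2].astype(np.float32)))
    fl=P[(abs(P[:,0]-468)<30)&(abs(P[:,1]-206)<25)&(P[:,2]>20)&(P[:,2]<28)]; print('flange',cv2.minEnclosingCircle(fl[:,:2].astype(np.float32)),len(fl))
```

```text
scene ((592.9395141601562, -92.65023803710938), (57.84059143066406, 268.7366027832031), 15.342070579528809) 1674 42.124773146463625
[[529.5, 29.299999237060547], [600.5999755859375, -229.89999389648438], [656.4000244140625, -214.60000610351562], [585.2999877929688, 44.599998474121094]]
plate 95 [559.3  34.8  61. ] ((556.9400024414062, 34.79853820800781), (59.86383056640625, 6.318519592285156), 14.209484100341797)
wingtop ((469.85137939453125, 206.45516967773438), (33.98793411254883, 9.416433334350586), 21.642412185668945)
flange ((470.01019287109375, 206.50628662109375), 15.212632179260254) 68
side ((588.4683227539062, -94.09327697753906), (57.26924514770508, 276.6673889160156), 14.568575859069824) 940 41.1521857017987
[[526.0, 32.599998474121094], [595.5999755859375, -235.1999969482422], [651.0, -220.8000030517578], [581.4000244140625, 47.0]]
plate 258 [553.6  36.   57.7] ((553.9833374023438, 35.27153396606445), (58.50388717651367, 9.292640686035156), 15.95989990234375)
wingtop ((467.60406494140625, 206.85836791992188), (34.38591766357422, 11.018095970153809), 23.731473922729492)
flange ((467.25238037109375, 206.8623504638672), 15.420866012573242) 182
```

Run:
```python
from h import *
from scipy.spatial.transform import Rotation as Ro
s=readout.state(); R=Ro.from_euler('xyz',s['ee_rot'],degrees=True).as_matrix()
print(R.round(3)); print('y yaw',np.degrees(np.arctan2(R[1,1],R[0,1])),s['qpos'].round(2))
c=cam('wrist');print('cam off in tool',R.T@(-c[1].T@c[2]-s['ee_pos']), (R.T@c[1].T).round(2))
```

```text
[[-0.     0.241 -0.97 ]
 [ 0.001 -0.97  -0.241]
 [-1.    -0.001 -0.   ]]
y yaw -76.03068165136433 [-77.18  18.34  89.69  -0.    72.04  -1.15]
cam off in tool [-183.58142977   -0.24369142  -64.73955348] [[-0.   -0.24  0.97]
 [ 1.   -0.    0.  ]
 [ 0.    0.97  0.24]]
```

```bash
R='{"translation":[1.65,3.8,0],"delta_rot":[0,0,0.0075]}'
python3 -m creep '[{"translation":[1.65,3.8,0],"delta_rot":[0,0,0.0075]},{"translation":[1.65,3.8,0],"delta_rot":[0,0,0.0075]},{"translation":[1.65,3.8,0],"delta_rot":[0,0,0.0075]},{"translation":[1.65,3.8,0],"delta_rot":[0,0,0.0075]},{"translation":[1.65,3.8,0],"delta_rot":[0,0,0.0075]}]'
```

```text
time_s: 0.57
ee_pos: [221.5, -366.0, 201.8]
ee_rot: [-106.4, 90.0, 89.6]
force: [0.9, -0.4, -0.1]
gripper_width: 91.3
```

```bash
python3 -m creep '[{"translation":[1.65,3.8,0],"delta_rot":[0,0,0.0075]},{"translation":[1.65,3.8,0],"delta_rot":[0,0,0.0075]},{"translation":[1.65,3.8,0],"delta_rot":[0,0,0.0075]},{"translation":[1.65,3.8,0],"delta_rot":[0,0,0.0075]},{"translation":[1.65,3.8,0],"delta_rot":[0,0,0.0075]}]'
python3 -m creep '[{"translation":[1.65,3.8,0],"delta_rot":[0,0,0.0075]},{"translation":[1.65,3.8,0],"delta_rot":[0,0,0.0075]},{"translation":[1.65,3.8,0],"delta_rot":[0,0,0.0075]},{"translation":[1.65,3.8,0],"delta_rot":[0,0,0.0075]},{"translation":[1.65,3.8,0],"delta_rot":[0,0,0.0075]}]'
python3 -m creep '[{"translation":[1.65,3.8,0],"delta_rot":[0,0,0.0075]},{"translation":[1.65,3.8,0],"delta_rot":[0,0,0.0075]},{"translation":[0.8,1.9,0],"delta_rot":[0,0,0.0075]},{"translation":[0,0,0],"delta_rot":[0,0,0.0075]},{"translation":[0,0,0],"delta_rot":[0,0,0]}]'
python3 - <<'E'
from h import *
print(readout.state()['qpos'].round(1)); print(readout.state()['ee_pos'],readout.state()['force']); snap('wrist','w1')
E
```

```text
time_s: 0.98
ee_pos: [303.8, -176.1, 202.2]
ee_rot: [135.8, 90.0, -26.0]
force: [1.1, -0.6, 0.6]
gripper_width: 91.6
time_s: 1.4
ee_pos: [386.4, 14.1, 202.3]
ee_rot: [126.6, 90.0, -32.9]
force: [0.9, -1.0, -0.4]
gripper_width: 91.0
time_s: 1.82
ee_pos: [427.0, 107.6, 201.6]
ee_rot: [8.1, 89.9, -149.6]
force: [0.8, -0.8, -0.1]
gripper_width: 90.9
[ 12.7   6.2 105.8  -0.   68.1  80.4]
[427.02126324 107.61243896 201.63119773] [ 0.82334666 -0.78996128 -0.06396818]
```

View pics/w1.png

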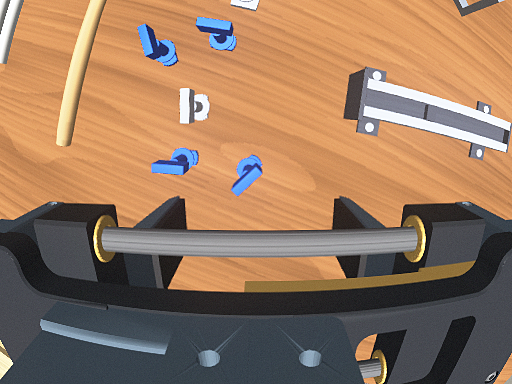

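Run:
```python
from h import *
z=np.load('pics/w1.npz'); c=(z['K'],z['R'],z['t']); p=z['p'].astype(int)
cv2.imwrite('pics/z3.png',cv2.resize(p[80:140,160:230].astype(np.uint8)[:,:,::-1],None,fx=8,fy=8,interpolation=0))
cv2.imwrite('pics/z4.png',cv2.resize(p[55:170,335:512].astype(np.uint8)[:,:,::-1],None,fx=4.5,fy=4.5,interpolation=2))
P=cloud('wrist',z['d'],c)
print(P[105,186],P[105,195])
```

```text
[468.05403957 203.75689591  89.0831295 ] [469.80604667 200.600352    62.34607557]
```

View pics/z3.png

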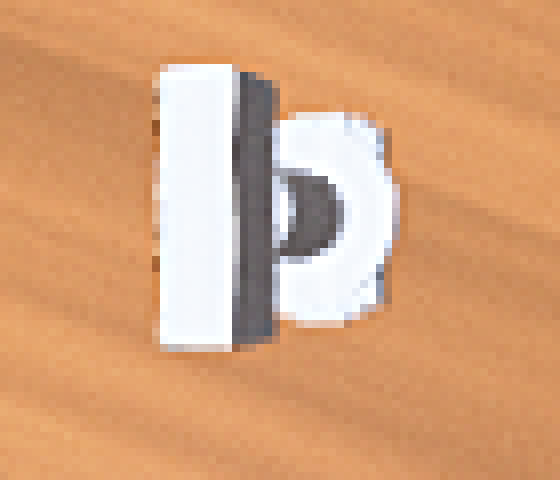

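View pics/z4.png

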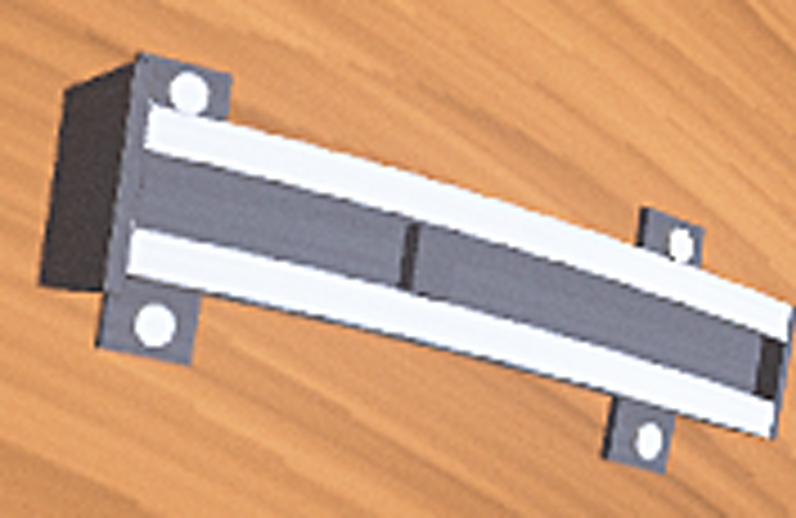

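```bash
cat >> h.py <<'E'
def mask_pts(n,m,zz,c):
    v,u=np.nonzero(m); return np.array([onplane(n,a,b,zz,c)[:2] for a,b in zip(u,v)])
E
python3 - <<'E'
from h import *
z=np.load('pics/w1.npz'); c=(z['K'],z['R'],z['t']); p=z['p'].astype(int)
br=(p.min(2)>200)
m=np.zeros_like(br); m[80:140,178:189]=br[80:140,178:189]
Q=mask_pts('wrist',m,88,c); r=cv2.minAreaRect(Q.astype(np.float32)); print('wing',r,Q.mean(0))
# lips
m=np.zeros_like(br); m[60:165,355:512]=br[60:165,355:512]
k,L,S,C=cv2.connectedComponentsWithStats(m.astype(np.uint8))
lp=[]
for i in range(1,k):
    if S[i,4]<200: continue
    Q=mask_pts('wrist',L==i,41,c); r=cv2.minAreaRect(Q.astype(np.float32)); d=np.linalg.svd(Q-Q.mean(0))[2][0]
    print(S[i],np.round(r[0],1),np.round(r[1],1),r[2],'pca',Q.mean(0).round(1),np.degrees(np.arctan2(d[1],d[0]))%180); lp.append(Q.mean(0))
print('mid',np.mean(lp,0))
zb=27.
for zb in(27,31,33): print('stop',zb,onplane('wrist',426.3,112,zb,c).round(1))
E
```

```text
wing ((466.827392578125, 205.87783813476562), (35.961387634277344, 8.500765800476074), 21.286121368408203) [467.17568238 205.96444158]
[ 367   71  144   60 1425] [610.4 -93.7] [ 23.3 254.2] 14.393716812133789 pca [600.9 -74.5] 104.2696796272726
[ 363  106  144   46 1340] [ 572.3 -103.6] [ 12.4 254. ] 14.472936630249023 pca [567.5 -84.9] 104.50735697090651
mid [584.18230933 -79.66254301]
stop 27 [582.1 -69.8  27. ]
stop 31 [581.  -67.5  31. ]
stop 33 [580.5 -66.4  33. ]
```

```bash
python3 - <<'E'
from h import *
from scipy.spatial.transform import Rotation as Ro
R=Ro.from_euler('xyz',readout.state()['ee_rot'],degrees=True).as_matrix()
print('y yaw',np.degrees(np.arctan2(R[1,1],R[0,1])),R[:,0].round(4))
E
python3 -m creep '[{"translation":[1.3,3.3,0],"delta_rot":[0,0,0]},{"translation":[1.3,3.3,0],"delta_rot":[0,0,0]},{"translation":[1.4,3.3,-0.5],"delta_rot":[0,0,0]},{"translation":[0,0,-1.5],"delta_rot":[0,0,0]},{"translation":[0,0,0],"delta_rot":[0,0,0]}]'
python3 - <<'E'
from h import *
snap('wrist','w2')
E
```

```text
y yaw -67.8183454525978 [-0.0014 -0.001  -1.    ]
time_s: 2.28
ee_pos: [465.9, 204.9, 179.8]
ee_rot: [5.7, 89.7, -152.1]
force: [-0.2, -1.0, -1.0]
gripper_width: 91.4
```

View pics/w2.png

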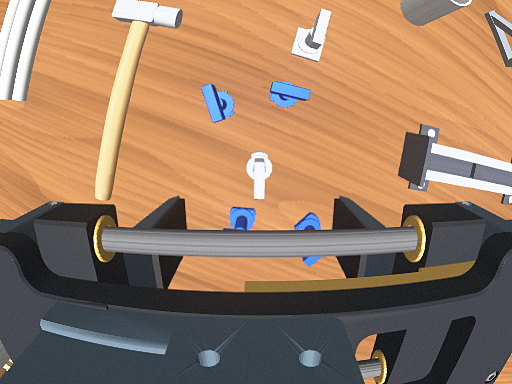

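Run:
```python
from h import *
z=np.load('pics/w2.npz'); c=(z['K'],z['R'],z['t']); p=z['p'].astype(int)
br=(p.min(2)>200); m=np.zeros_like(br); m[163:202,240:280]=br[163:202,240:280]
P=cloud('wrist',z['d'],c); m&=P[:,:,2]>80
print(m.sum(),P[m][:,2].mean())
Q=mask_pts('wrist',m,88,c); r=cv2.minAreaRect(Q.astype(np.float32)); print('wing',r,Q.mean(0)); d=np.linalg.svd(Q-Q.mean(0))[2][0]; print(np.degrees(np.arctan2(d[1],d[0]))%180)
print(readout.state()['ee_pos'])
```

```text
374 90.49793465325043
wing ((467.1195068359375, 203.60960388183594), (34.26228713989258, 13.23111343383789), 21.85014533996582) [466.61938142 205.35151579]
19.980296032851527
[465.87648698 204.30724579 180.84643872]
```

```bash
python3 -m creep '[{"translation":[0,0,-3],"delta_rot":[0,0,0]},{"translation":[0,0,-3],"delta_rot":[0,0,0]},{"translation":[0,0,-3],"delta_rot":[0,0,0]},{"translation":[0,0,-2],"delta_rot":[0,0,0]},{"translation":[0,0,0],"delta_rot":[0,0,0]}]'
python3 - <<'E'
from h import *
print(readout.state()['ee_pos'])
snap('wrist','w3');snap('side','s3')
E
```

```text
time_s: 2.75
ee_pos: [464.0, 202.8, 69.3]
ee_rot: [3.3, 89.5, -154.7]
force: [-0.7, -0.2, -0.8]
gripper_width: 91.1
[464.04641158 202.83609721  69.326552  ]
```

View pics/w3.png

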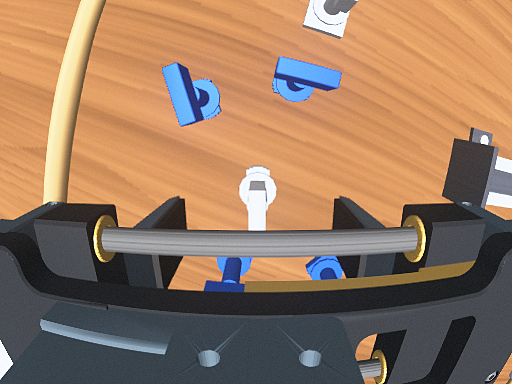

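View pics/s3.png

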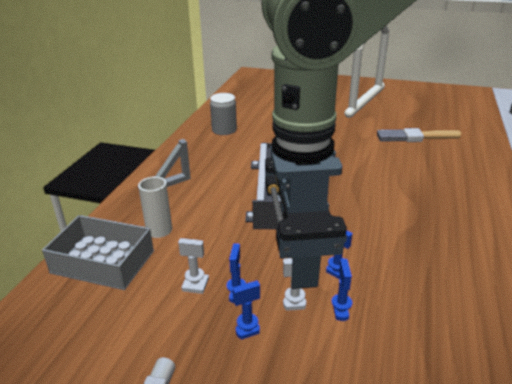

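```bash
python3 -m creep '[{"translation":[0.3,0.25,0],"delta_rot":[0,0,0]},{"translation":[0,0,0],"delta_rot":[0,0,0]}]'
python3 - <<'E'
from h import *
from scipy.spatial.transform import Rotation as Ro
s=readout.state();R=Ro.from_euler('xyz',s['ee_rot'],degrees=True).as_matrix()
print(s['ee_pos'],s['qvel'].round(1),'y yaw',np.degrees(np.arctan2(R[1,1],R[0,1])),R[:,0].round(4))
E
```

```text
time_s: 3.02
ee_pos: [472.4, 209.0, 74.4]
ee_rot: [179.7, 89.7, 21.8]
force: [0.4, 0.3, 0.4]
gripper_width: 91.7
[472.42361813 208.9832405   74.37035295] [ 0.3  0.   0.6 -0.2  0.  -0.2] y yaw -67.91051439499878 [ 0.0047  0.0019 -1.    ]
```

```bash
python3 -m creep '[{"translation":[0,0,0],"delta_rot":[0,0,0]},{"translation":[0,0,0],"delta_rot":[0,0,0]}]'
python3 -m creep '[{"translation":[0,0,0],"delta_rot":[0,0,0]}]'
```

```text
time_s: 3.18
ee_pos: [470.9, 208.7, 73.3]
ee_rot: [176.4, 89.9, 18.6]
force: [-0.2, 1.1, 0.5]
gripper_width: 91.2
time_s: 3.27
ee_pos: [470.6, 208.6, 72.8]
ee_rot: [174.8, 89.9, 16.9]
force: [-0.8, -0.8, -0.3]
gripper_width: 91.1
```

```bash
python3 -m creep '[{"translation":[-0.15,-0.13,-0.1],"delta_rot":[0,0,0]},{"translation":[-0.15,-0.12,-0.1],"delta_rot":[0,0,0]},{"translation":[0,0,0],"delta_rot":[0,0,0]},{"translation":[0,0,0],"delta_rot":[0,0,0]},{"translation":[0,0,0],"delta_rot":[0,0,0]}]'
python3 -m creep '[{"translation":[0,0,0],"delta_rot":[0,0,0]},{"translation":[0,0,0],"delta_rot":[0,0,0]},{"translation":[0,0,0],"delta_rot":[0,0,0]}]'
```

```text
time_s: 3.68
ee_pos: [467.3, 206.0, 70.1]
ee_rot: [40.5, 90.0, -117.4]
force: [0.1, 0.1, 0.0]
gripper_width: 91.4
time_s: 3.93
ee_pos: [467.4, 206.0, 70.2]
ee_rot: [126.5, 90.0, -31.4]
force: [0.3, -0.0, 0.2]
gripper_width: 91.2
```

Settled. Close.

```bash
python3 -m creep '[{"translation":[0,0,0],"delta_rot":[0,0,0]},{"translation":[0,0,0],"delta_rot":[0,0,0]},{"translation":[0,0,0],"delta_rot":[0,0,0]},{"translation":[0,0,0],"delta_rot":[0,0,0]},{"translation":[0,0,0],"delta_rot":[0,0,0]}]' -1 30
python3 -m creep '[{"translation":[0,0,0],"delta_rot":[0,0,0]},{"translation":[0,0,0],"delta_rot":[0,0,0]},{"translation":[0,0,0],"delta_rot":[0,0,0]},{"translation":[0,0,0],"delta_rot":[0,0,0]},{"translation":[0,0,0],"delta_rot":[0,0,0]}]'
```

```text
time_s: 4.35
ee_pos: [467.3, 206.0, 70.2]
ee_rot: [96.8, 90.0, -61.1]
force: [0.2, 0.2, 0.3]
gripper_width: 60.9
time_s: 4.77
ee_pos: [467.3, 206.0, 70.2]
ee_rot: [119.5, 90.0, -38.3]
force: [-0.1, 0.0, 0.7]
gripper_width: 27.4
```

```bash
python3 -m creep '[{"translation":[0,0,0],"delta_rot":[0,0,0]},{"translation":[0,0,0],"delta_rot":[0,0,0]},{"translation":[0,0,0],"delta_rot":[0,0,0]},{"translation":[0,0,0],"delta_rot":[0,0,0]},{"translation":[0,0,0],"delta_rot":[0,0,0]}]'
```

```text
time_s: 5.18
ee_pos: [467.4, 206.0, 70.2]
ee_rot: [130.4, 90.0, -27.5]
force: [-0.4, -0.4, 0.1]
gripper_width: 9.9
```

```bash
python3 -m creep '[{"translation":[0,0,1],"delta_rot":[0,0,0]},{"translation":[0,0,3],"delta_rot":[0,0,0]},{"translation":[0,0,4],"delta_rot":[0,0,0]},{"translation":[0,0,3],"delta_rot":[0,0,0]},{"translation":[0,0,1],"delta_rot":[0,0,0]}]'
python3 -m creep '[{"translation":[0.7,-1.7,0],"delta_rot":[0,0,0.11]},{"translation":[1.3,-3.4,0],"delta_rot":[0,0,0.11]},{"translation":[1.3,-3.4,0],"delta_rot":[0,0,0.11]},{"translation":[1.3,-3.4,0],"delta_rot":[0,0,0.11]},{"translation":[1.3,-3.4,0],"delta_rot":[0,0,0.11]}]'
python3 -m creep '[{"translation":[1.3,-3.4,0],"delta_rot":[0,0,0.11]},{"translation":[1.3,-3.4,0],"delta_rot":[0,0,0.11]},{"translation":[1.3,-3.4,0],"delta_rot":[0,0,0.11]},{"translation":[1.3,-3.4,0],"delta_rot":[0,0,0.11]},{"translation":[1.3,-3.4,0],"delta_rot":[0,0,0.11]}]'
python3 -m creep '[{"translation":[1.0,-2.1,0],"delta_rot":[0,0,0.11]},{"translation":[0,0,0],"delta_rot":[0,0,0.11]},{"translation":[0,0,0],"delta_rot":[0,0,0.12]},{"translation":[0,0,0],"delta_rot":[0,0,0]},{"translation":[0,0,0],"delta_rot":[0,0,0]}]'
python3 -m creep '[{"translation":[0,0,0],"delta_rot":[0,0,0]},{"translation":[0,0,0],"delta_rot":[0,0,0]},{"translation":[0,0,0],"delta_rot":[0,0,0]},{"translation":[0,0,0],"delta_rot":[0,0,0]}]'
python3 - <<'E'
from h import *
from scipy.spatial.transform import Rotation as Ro
s=readout.state();R=Ro.from_euler('xyz',s['ee_rot'],degrees=True).as_matrix()
print(s['ee_pos'],s['qpos'].round(1),'y yaw',np.degrees(np.arctan2(R[1,1],R[0,1])),R[:,0].round(4))
snap('wrist','w4');snap('side','s4');snap('scene','c4')
E
```

```text
time_s: 5.6
ee_pos: [469.7, 207.0, 195.6]
ee_rot: [-179.7, 89.5, 22.4]
force: [0.8, 0.3, -0.6]
gripper_width: 9.4
time_s: 6.02
ee_pos: [525.9, 51.5, 189.6]
ee_rot: [-50.2, 89.9, -176.3]
force: [0.4, 0.5, -1.9]
gripper_width: 9.7
time_s: 6.43
ee_pos: [590.9, -118.6, 189.3]
ee_rot: [-104.3, 89.9, 161.2]
force: [0.7, 0.8, -2.1]
gripper_width: 9.8
time_s: 6.85
ee_pos: [600.7, -137.9, 189.3]
ee_rot: [-122.3, 89.9, 162.2]
force: [-0.0, -0.4, -1.4]
gripper_width: 9.7
time_s: 7.18
ee_pos: [601.3, -137.7, 190.3]
ee_rot: [65.2, 90.0, -10.2]
force: [0.0, 0.4, -1.2]
gripper_width: 9.5
[ 601.26570045 -137.70676834  190.2877721 ] [-14.   22.5  85.    0.   72.5 -28.6] y yaw 14.627930842648952 [ 2.e-04 -0.e+00 -1.e+00]
```

View pics/w4.png

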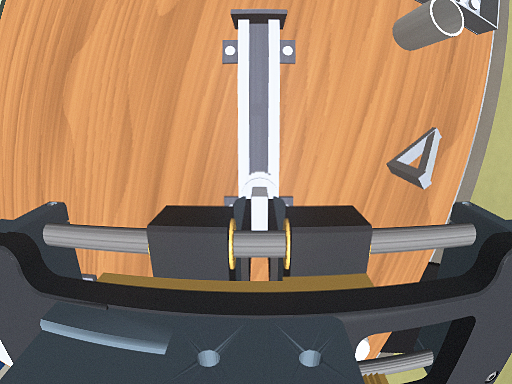

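View pics/s4.png

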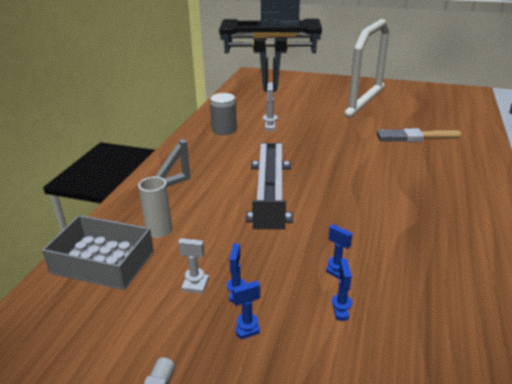

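View pics/c4.png

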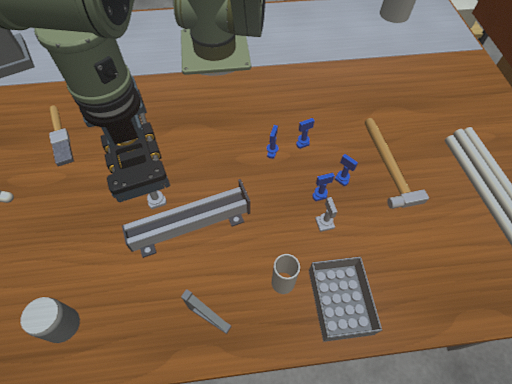

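```bash
cat > strut.py <<'E'
from h import *
import sys
def fit(tag,rows,umin,umax,thr=170):
    z=np.load(f'pics/{tag}.npz'); c=(z['K'],z['R'],z['t']); p=z['p'].astype(int)
    g=p.min(2); A=[]
    for v in rows:
        e=[]
        b=g[v,umin:umax]>thr
        idx=np.nonzero(np.diff(b.astype(int)))[0]
        if len(idx)!=4: continue
        for i in idx:
            f0,f1=g[v,umin+i],g[v,umin+i+1]; e.append(umin+i+(thr-f0)/(f1-f0))
        W=[onplane('wrist',u,v,41,c)[:2] for u in e]
        A.append(W)
    A=np.array(A); print(len(A))
    out=[]
    for k in range(4):
        vx,vy,x0,y0=cv2.fitLine(A[:,k].astype(np.float32),cv2.DIST_L2,0,.01,.01).ravel()
        out.append((vx,vy,x0,y0)); print(k,np.degrees(np.arctan2(vy,vx))%180,(x0,y0))
    M=A[:,[0,3]].mean(1); N=A[:,[1,2]].mean(1)
    for S in(M,N,(M+N)/2):
        vx,vy,x0,y0=cv2.fitLine(S.astype(np.float32),cv2.DIST_L2,0,.01,.01).ravel(); a=np.degrees(np.arctan2(vy,vx))%180; print('mid',a,x0,y0)
    w=A[len(A)//2]; print('widths',np.linalg.norm(w[0]-w[3]),np.linalg.norm(w[1]-w[2]))
    return a,x0,y0
if __name__=="__main__":
    a,x0,y0=fit('w4',range(30,175,3),225,295)
    d=np.array([np.cos(np.radians(a)),np.sin(np.radians(a))])
    z=np.load('pics/w4.npz'); c=(z['K'],z['R'],z['t'])
    s=readout.state()['ee_pos']
    print('lat TCP off (left of strut x):', (s[:2]-[x0,y0])@[-d[1],d[0]])
    # end plate: front-face top edge & others
    for v in (8,10,15,18,20): print(v,onplane('wrist',259,v,62,c).round(1),z['p'][v,259])
E
python3 strut.py; python3 -c "
import cv2;i=cv2.imread('pics/w4.png')[0:210,200:320];cv2.imwrite('pics/z5.png',cv2.resize(i,None,fx=2.8,fy=2.8,interpolation=2))"
```

```text
45
0 104.478424 (np.float32(557.02454), np.float32(-69.6943))
1 104.535225 (np.float32(569.37915), np.float32(-66.60867))
2 104.355865 (np.float32(589.95337), np.float32(-61.26533))
3 104.608635 (np.float32(602.4416), np.float32(-57.897392))
mid 104.54353 579.7331 -63.795845
mid 104.44556 579.66626 -63.937004
mid 104.49458 579.69965 -63.866425
widths 46.704739251207684 21.283611129282505
lat TCP off (left of strut x): -2.3933841297777487
8 [554.2  37.3  62. ] [221 163 124]
10 [554.8  35.   62. ] [120 127 142]
15 [556.3  29.3  62. ] [67 62 62]
18 [557.2  25.9  62. ] [58 55 53]
20 [557.8  23.6  62. ] [63 58 57]
```

View pics/z5.png

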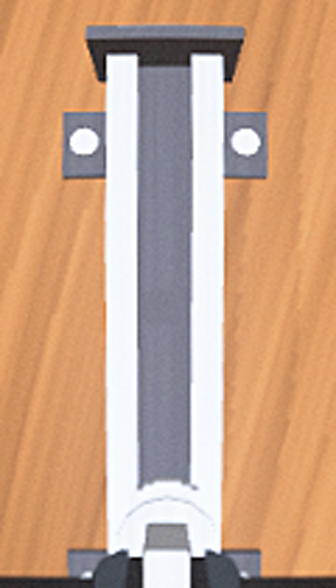

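Run:
```python
from h import *
z=np.load('pics/w4.npz'); c=(z['K'],z['R'],z['t']); p=z['p'].astype(int)
for v in (178,182,186,190,196,200,205,210,215): print(v,[ (u,int(p[v,u].min())) for u in range(236,284,1)][::1].__str__().replace(' ','')[:0], ''.join('#' if p[v,u].min()>170 else '+' if p[v,u].min()>110 else '.' for u in range(230,290)))
s=readout.state()['ee_pos']; K,R,t=c
for h in (0,-50.,-70):
    q=R@(np.array([601.3,-137.7,190.3+h]))+t; th=np.arctan2(np.hypot(*q[:2]),q[2]); ph=np.arctan2(q[1],q[0]); print(h, 259.1+297.3*th*np.cos(ph),184.2+297.3*th*np.sin(ph))
```

```text
178  ........#########################################++++...+...
182  ........#########################################+.++..++...
186  +.......#########################################+...+......
190  ........##############+++++++++++++++############...++......
196  ........#####+++#####+###############+######++###...........
200  +++++................#################................++++++
205  ###..................#################..................##++
210  .....................#################......................
215  .....................#################......................
0 261.45765528290536 216.19814689844176
-50.0 260.94834411872046 195.30809346557925
-70 260.79571448728365 189.0889560038259
```

```bash
python3 -m creep '[{"translation":[-0.04,-0.01,-1.5],"delta_rot":[0,0,0]},{"translation":[-0.04,-0.01,-2],"delta_rot":[0,0,0]},{"translation":[0,0,-2],"delta_rot":[0,0,0]},{"translation":[0,0,-1.3],"delta_rot":[0,0,0]},{"translation":[0,0,-0.5],"delta_rot":[0,0,0]}]'
python3 -m creep '[{"translation":[0,0,0],"delta_rot":[0,0,0]},{"translation":[0,0,0],"delta_rot":[0,0,0]},{"translation":[0,0,0],"delta_rot":[0,0,0]},{"translation":[0,0,0],"delta_rot":[0,0,0]},{"translation":[0,0,0],"delta_rot":[0,0,0]}]'
python3 - <<'E'
from h import *
print(readout.state()['ee_pos'],readout.state()['force'])
snap('wrist','w5');snap('side','s5')
i=cv2.imread('pics/w5.png')[0:210,190:330];cv2.imwrite('pics/z6.png',cv2.resize(i,None,fx=2.8,fy=2.8,interpolation=2))
i=cv2.imread('pics/s5.png')[60:240,210:330];cv2.imwrite('pics/z7.png',cv2.resize(i,None,fx=3.3,fy=3.3,interpolation=2))
E
```

```text
time_s: 7.75
ee_pos: [599.1, -137.8, 114.8]
ee_rot: [-119.2, 89.8, 165.4]
force: [-0.6, 0.2, -1.7]
gripper_width: 9.9
time_s: 8.17
ee_pos: [601.1, -138.4, 118.2]
ee_rot: [62.5, 89.9, -12.9]
force: [0.0, -0.3, -1.4]
gripper_width: 9.7
[ 601.05720647 -138.35443682  118.22251402] [ 0.01873781 -0.31085745 -1.37817583]
```

View pics/z6.png

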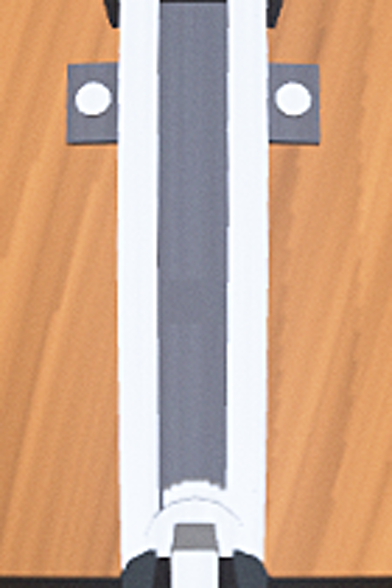

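View pics/z7.png

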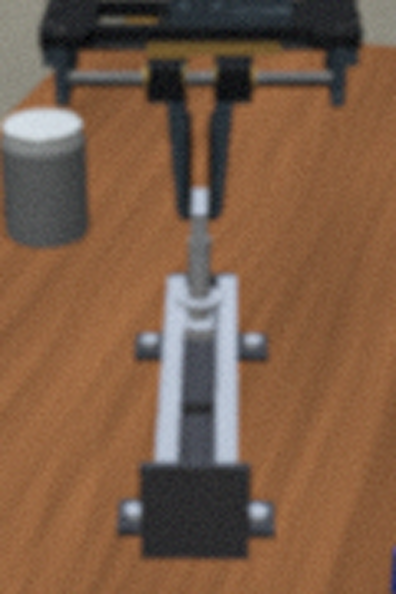

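Run:
```python
from strut import *
a,x0,y0=fit('w5',range(40,160,3),225,300)
n=np.array([-np.sin(np.radians(a)),np.cos(np.radians(a))]); s=readout.state()['ee_pos']
print('tcp lat',(s[:2]-[x0,y0])@n, s)
z=np.load('pics/w5.npz'); c=(z['K'],z['R'],z['t']); p=z['p'].astype(int)
for v in range(168,184): print(v,''.join('#' if p[v,u].min()>200 else '+' if p[v,u].min()>150 else '-' if p[v,u].min()>110 else '.' for u in range(230,290)))
for u,v,h in((259.5,205,135),(259.5,200,110)): 
    q=onplane('wrist',u,v,h,c); print('pt lat',(q[:2]-[x0,y0])@n,q)
```

```text
39
0 104.462425 (np.float32(556.8903), np.float32(-69.2204))
1 104.5734 (np.float32(569.13605), np.float32(-66.19868))
2 104.45624 (np.float32(589.9067), np.float32(-60.79753))
3 104.44658 (np.float32(602.17505), np.float32(-57.442318))
mid 104.454575 579.5327 -63.33136
mid 104.514824 579.52136 -63.498104
mid 104.48464 579.52704 -63.41473
widths 46.81844040336861 21.588701583542274
tcp lat -1.8651260164403272 [ 600.79589104 -138.28941479  117.80677399]
168 ..+#############+.----------------------+##############..---
169 ..+#############+-----------------------+##############..---
170 ..+#############+-----------------------+##############..---
171 ..+#############+--------++++++++++-----+##############..---
172 ..+#############+-----+-+##########-----+##############..---
173 ..-#############+----+################+-+##############..---
174 ..-##############.-++#################+++##############..---
175 ..-##############.+####################################.----
176 ..-##############.#####################################.----
177 ..-##############.#####################################.----
178 ..-##############.########++####+######################..---
179 ..-##############.####+##############+#################..---
180 ..-##############.+####################################.----
181 ..-##############.+####################################..---
182 ..-##############+#####################################.----
183 ..-#############+######################################.----
pt lat -0.798006869908584 [ 596.51528687 -125.98564349  135.        ]
pt lat -0.9017773950275583 [ 597.74196903 -130.31924033  110.        ]
```

```bash
python3 -m creep '[{"translation":[-0.07,-0.02,-0.2],"delta_rot":[0,0,0]},{"translation":[0,0,-0.2],"delta_rot":[0,0,0]},{"translation":[0,0,-0.2],"delta_rot":[0,0,0]},{"translation":[0,0,-0.1],"delta_rot":[0,0,0]},{"translation":[0,0,0],"delta_rot":[0,0,0]}]' -1 45
python3 -m creep '[{"translation":[0,0,-0.1],"delta_rot":[0,0,0]},{"translation":[0,0,-0.1],"delta_rot":[0,0,0]},{"translation":[0,0,-0.1],"delta_rot":[0,0,0]},{"translation":[0,0,0],"delta_rot":[0,0,0]},{"translation":[0,0,0],"delta_rot":[0,0,0]}]'
```

```text
time_s: 8.68
ee_pos: [599.5, -138.4, 109.7]
ee_rot: [-121.9, 89.9, 162.7]
force: [-0.2, -0.2, -1.4]
gripper_width: 9.4
time_s: 9.1
ee_pos: [599.8, -138.4, 107.1]
ee_rot: [145.6, 90.0, 70.2]
force: [0.3, 0.3, -1.6]
gripper_width: 9.5
```

```bash
python3 -m creep '[{"translation":[0,0,-0.15],"delta_rot":[0,0,0]},{"translation":[0,0,-0.15],"delta_rot":[0,0,0]},{"translation":[0,0,-0.15],"delta_rot":[0,0,0]},{"translation":[0,0,0],"delta_rot":[0,0,0]},{"translation":[0,0,0],"delta_rot":[0,0,0]}]'
python3 -m creep '[{"translation":[0,0,-0.15],"delta_rot":[0,0,0]},{"translation":[0,0,-0.15],"delta_rot":[0,0,0]},{"translation":[0,0,-0.1],"delta_rot":[0,0,0]},{"translation":[0,0,0],"delta_rot":[0,0,0]},{"translation":[0,0,0],"delta_rot":[0,0,0]}]'
python3 - <<'E'
from h import *
snap('wrist','w6');snap('side','s6')
i=cv2.imread('pics/side0.png')
i=cv2.imread('pics/s6.png')[60:240,210:330];cv2.imwrite('pics/z8.png',cv2.resize(i,None,fx=3.3,fy=3.3,interpolation=2))
E
```

```text
time_s: 9.52
ee_pos: [599.7, -138.4, 102.5]
ee_rot: [-124.5, 90.0, 160.1]
force: [-0.5, 0.5, -2.1]
gripper_width: 9.5
time_s: 9.93
ee_pos: [600.3, -138.5, 99.4]
ee_rot: [66.3, 89.9, -9.1]
force: [0.2, -0.1, 3.2]
gripper_width: 9.4
```

View pics/z8.png

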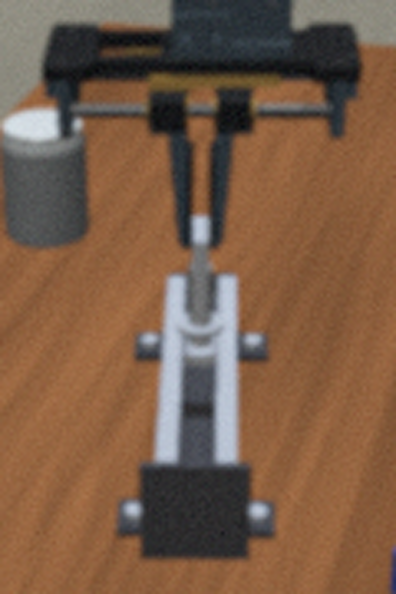

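View pics/w6.png

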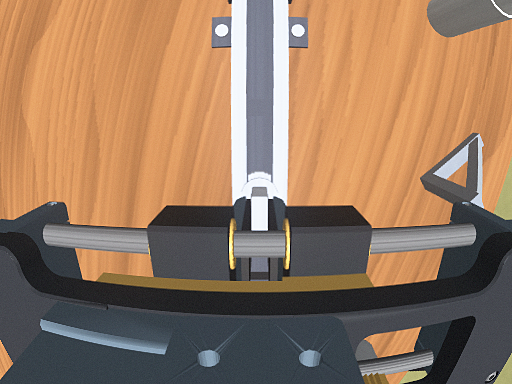

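```bash
python3 -m creep '[{"translation":[0,0,-0.1],"delta_rot":[0,0,0]},{"translation":[0,0,-0.15],"delta_rot":[0,0,0]},{"translation":[0,0,-0.15],"delta_rot":[0,0,0]},{"translation":[0,0,-0.15],"delta_rot":[0,0,0]},{"translation":[0,0,0],"delta_rot":[0,0,0]}]'
python3 -m creep '[{"translation":[0,0,-0.05],"delta_rot":[0,0,0]},{"translation":[0,0,-0.05],"delta_rot":[0,0,0]},{"translation":[0,0,0],"delta_rot":[0,0,0]},{"translation":[0,0,0],"delta_rot":[0,0,0]},{"translation":[0,0,0],"delta_rot":[0,0,0]}]'
```

```text
time_s: 10.45
ee_pos: [600.3, -138.5, 93.5]
ee_rot: [64.0, 89.9, -11.3]
force: [0.5, 0.6, 6.9]
gripper_width: 9.2
time_s: 10.87
ee_pos: [600.3, -138.5, 93.0]
ee_rot: [64.1, 89.9, -11.2]
force: [0.4, 0.4, 7.1]
gripper_width: 9.5
```

```bash
python3 -m creep '[{"translation":[0,0,-0.06],"delta_rot":[0,0,0]},{"translation":[0,0,0],"delta_rot":[0,0,0]},{"translation":[0,0,0],"delta_rot":[0,0,0]}]'
python3 - <<'E'
from h import *
f=[]
for i in range(3):
    s=readout.state(); f.append(s['force'][2]); z=s['ee_pos'][2]; snap('wrist',f'w7_{i}')
print(np.round(f,2),z)
for tag,rg,zt in (('w3',(172,200,240,280),None),('w4',(176,188,244,276),190.3),('w5',(176,186,244,276),118.0),('w6',(174,188,246,274),99.4),('w7_0',(174,188,246,274),z)):
    d=np.load(f'pics/{tag}.npz'); c=(d['K'],d['R'],d['t']); P=cloud('wrist',d['d'],c); a=rg
    Q=P[a[0]:a[1],a[2]:a[3]]; m=(d['p'][a[0]:a[1],a[2]:a[3]].min(2)>170)&(Q[:,:,2]>10)
    zz=Q[m][:,2]; h,e=np.histogram(zz,bins=np.arange(0,180,2)); k=h.argsort()[-3:]; print(tag,zt,[(e[j],h[j]) for j in k], c[1].T@-c[2])
    b=e[h.argmax()]; sel=zz[abs(zz-b-1)<4]; print('   ',np.median(sel), (zt or 69.7)-np.median(sel))
E
```

```text
time_s: 11.12
ee_pos: [600.3, -138.5, 92.4]
ee_rot: [65.4, 89.9, -9.9]
force: [-1.2, -0.2, 8.5]
gripper_width: 9.5
[8.46 7.94 7.68] 92.42338928343624
w3 None [(np.int64(88), np.int64(141)), (np.int64(22), np.int64(261)), (np.int64(24), np.int64(262))] [525.37678018 228.21720306 252.34244762]
    24.00061558529868 45.69938441470133
w4 190.3 [(np.int64(128), np.int64(57)), (np.int64(142), np.int64(90)), (np.int64(144), np.int64(131))] [582.91065057 -73.68587373 373.84435952]
    144.14336936333115 46.156630636668865
w5 118.0 [(np.int64(56), np.int64(62)), (np.int64(70), np.int64(77)), (np.int64(72), np.int64(94))] [582.37838785 -74.25313149 301.71129082]
    72.06666931342828 45.93333068657172
w6 99.4 [(np.int64(54), np.int64(33)), (np.int64(38), np.int64(79)), (np.int64(52), np.int64(174))] [581.67057117 -74.42330767 282.90654154]
    53.29691027912372 46.103089720876284
w7_0 92.42338928343624 [(np.int64(44), np.int64(57)), (np.int64(30), np.int64(88)), (np.int64(46), np.int64(157))] [581.70909498 -74.44095017 275.9471739 ]
    46.36088063863061 46.062508644805625
```

```bash
python3 -m creep '[{"translation":[0,0,0],"delta_rot":[0,0,-0.04]},{"translation":[0,0,0],"delta_rot":[0,0,-0.08]},{"translation":[0,0,0],"delta_rot":[0,0,-0.08]},{"translation":[0,0,0],"delta_rot":[0,0,-0.08]},{"translation":[0,0,0],"delta_rot":[0,0,-0.04]}]'
python3 - <<'E'
from h import *
s=readout.state(); print(s['force'],s['torque'])
E
```

```text
time_s: 11.68
ee_pos: [600.4, -138.7, 92.5]
ee_rot: [72.9, 89.9, -20.9]
force: [-0.4, 0.1, 7.5]
gripper_width: 9.4
[-0.39434072  0.08259507  7.47739032] [-0.03284682  0.03328639  0.06337125]
```

```bash
python3 -m creep '[{"translation":[0,0,0],"delta_rot":[0,0,-0.06]},{"translation":[0,0,0],"delta_rot":[0,0,-0.09]},{"translation":[0,0,0],"delta_rot":[0,0,-0.09]},{"translation":[0,0,0],"delta_rot":[0,0,-0.09]},{"translation":[0,0,0],"delta_rot":[0,0,-0.09]}]'
python3 -m creep '[{"translation":[0,0,0],"delta_rot":[0,0,-0.09]},{"translation":[0,0,0],"delta_rot":[0,0,-0.09]},{"translation":[0,0,0],"delta_rot":[0,0,-0.09]},{"translation":[0,0,0],"delta_rot":[0,0,-0.09]},{"translation":[0,0,0],"delta_rot":[0,0,-0.09]}]'
python3 -m creep '[{"translation":[0,0,0],"delta_rot":[0,0,-0.09]},{"translation":[0,0,0],"delta_rot":[0,0,-0.09]},{"translation":[0,0,0],"delta_rot":[0,0,-0.09]},{"translation":[0,0,0],"delta_rot":[0,0,-0.07]},{"translation":[0,0,0],"delta_rot":[0,0,-0.04]}]'
python3 -m creep '[{"translation":[0,0,0],"delta_rot":[0,0,0]},{"translation":[0,0,0],"delta_rot":[0,0,0]},{"translation":[0,0,0],"delta_rot":[0,0,0]}]'
python3 - <<'E'
from h import *
from scipy.spatial.transform import Rotation as Ro
s=readout.state();R=Ro.from_euler('xyz',s['ee_rot'],degrees=True).as_matrix()
print(s['ee_pos'],s['force'],s['torque'],'y yaw',np.degrees(np.arctan2(R[1,1],R[0,1])),R[:,0].round(4))
snap('side','s8'); snap('scene','c8')
i=cv2.imread('pics/s8.png')[60:240,210:330];cv2.imwrite('pics/z9.png',cv2.resize(i,None,fx=3.3,fy=3.3,interpolation=2))
i=cv2.imread('pics/c8.png')[130:270,100:280];cv2.imwrite('pics/z10.png',cv2.resize(i,None,fx=3.3,fy=3.3,interpolation=2))
E
```

```text
time_s: 12.1
ee_pos: [600.4, -138.7, 92.5]
ee_rot: [95.3, 89.9, -22.7]
force: [-0.6, -1.2, 8.4]
gripper_width: 9.4
time_s: 12.52
ee_pos: [600.5, -138.7, 92.5]
ee_rot: [121.9, 89.9, -21.9]
force: [-0.1, -0.0, 7.4]
gripper_width: 9.3
time_s: 12.93
ee_pos: [600.5, -138.6, 92.5]
ee_rot: [144.0, 89.9, -21.4]
force: [0.2, -0.2, 7.5]
gripper_width: 9.6
time_s: 13.18
ee_pos: [600.5, -138.6, 92.5]
ee_rot: [147.8, 89.9, -17.6]
force: [-0.7, 0.9, 7.4]
gripper_width: 9.7
[ 600.48581096 -138.63167792   92.48258551] [-0.69865118  0.91512379  7.42797637] [ 0.0462828   0.09236344 -0.05511342] y yaw -75.32695879761725 [ 1.9e-03 -6.0e-04 -1.0e+00]
```

View pics/z9.png

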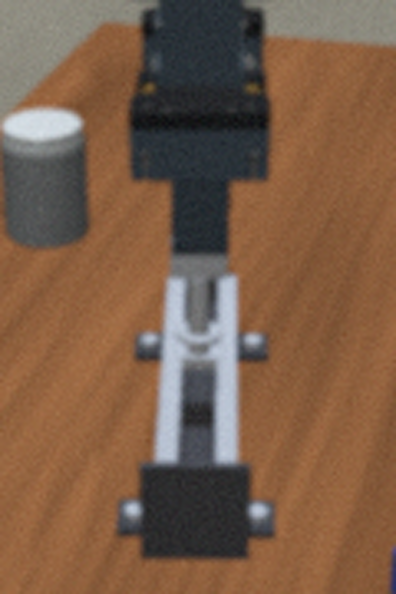

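View pics/z10.png

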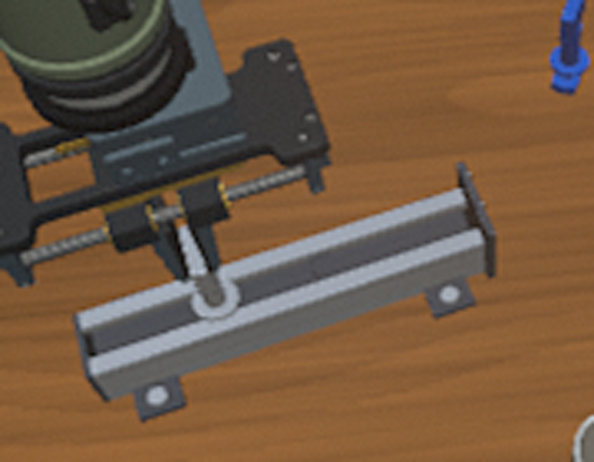

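```bash
python3 -m creep '[{"translation":[-0.06,0.24,0],"delta_rot":[0,0,0]},{"translation":[-0.13,0.48,0],"delta_rot":[0,0,0]},{"translation":[-0.12,0.48,0],"delta_rot":[0,0,0]},{"translation":[-0.13,0.49,0],"delta_rot":[0,0,0]},{"translation":[-0.06,0.24,0],"delta_rot":[0,0,0]}]'
python3 - <<'E'
from h import *
s=readout.state(); print(s['force'],s['torque'])
E
```

```text
time_s: 13.7
ee_pos: [596.8, -121.3, 93.1]
ee_rot: [120.6, 89.6, -44.6]
force: [1.5, -6.3, 7.1]
gripper_width: 9.0
[ 1.51576333 -6.29438312  7.13732316] [-1.46840767 -0.31229826  0.02773771]
```

```bash
python3 -m creep '[{"translation":[-0.06,0.24,0],"delta_rot":[0,0,0]},{"translation":[-0.1,0.39,-0.03],"delta_rot":[0,0,0]},{"translation":[-0.1,0.38,0],"delta_rot":[0,0,0]},{"translation":[-0.1,0.39,0],"delta_rot":[0,0,0]},{"translation":[-0.06,0.24,0],"delta_rot":[0,0,0]}]'
python3 -m creep '[{"translation":[0,0,0],"delta_rot":[0,0,0]},{"translation":[0,0,0],"delta_rot":[0,0,0]}]'
python3 - <<'E'
from h import *
s=readout.state(); print(s['force'],s['torque'])
E
```

```text
time_s: 14.12
ee_pos: [592.9, -105.1, 92.9]
ee_rot: [122.8, 89.5, -42.5]
force: [1.4, -5.6, 7.8]
gripper_width: 9.3
time_s: 14.28
ee_pos: [592.8, -105.0, 92.8]
ee_rot: [123.8, 89.6, -41.5]
force: [1.4, -5.4, 7.6]
gripper_width: 9.3
[ 1.3699468  -5.39224956  7.56643333] [-1.204721   -0.36729481 -0.01577175]
```

```bash
python3 -m creep '[{"translation":[-0.1,0.39,0],"delta_rot":[0,0,0]},{"translation":[-0.1,0.39,0],"delta_rot":[0,0,0]},{"translation":[-0.1,0.38,0],"delta_rot":[0,0,0]},{"translation":[-0.1,0.39,0],"delta_rot":[0,0,0]},{"translation":[-0.04,0.16,0],"delta_rot":[0,0,0]}]'
python3 -m creep '[{"translation":[-0.03,0.1,0],"delta_rot":[0,0,0]},{"translation":[-0.02,0.1,0],"delta_rot":[0,0,0]},{"translation":[-0.03,0.1,0],"delta_rot":[0,0,0]},{"translation":[-0.02,0.09,0],"delta_rot":[0,0,0]}]'
```

```text
time_s: 14.7
ee_pos: [588.4, -87.8, 92.8]
ee_rot: [123.9, 89.6, -41.3]
force: [1.1, -5.5, 8.0]
gripper_width: 9.1
time_s: 15.03
ee_pos: [587.5, -84.3, 92.8]
ee_rot: [123.1, 89.5, -42.1]
force: [1.7, -4.3, 8.2]
gripper_width: 9.3
```

```bash
python3 -m creep '[{"translation":[-0.03,0.1,0],"delta_rot":[0,0,0]},{"translation":[-0.02,0.1,0],"delta_rot":[0,0,0]},{"translation":[-0.03,0.1,0],"delta_rot":[0,0,0]},{"translation":[-0.02,0.09,0],"delta_rot":[0,0,0]}]'
python3 -m creep '[{"translation":[-0.03,0.1,0],"delta_rot":[0,0,0]},{"translation":[-0.02,0.1,0],"delta_rot":[0,0,0]},{"translation":[-0.03,0.1,0],"delta_rot":[0,0,0]},{"translation":[-0.02,0.09,0],"delta_rot":[0,0,0]}]'
```

```text
time_s: 15.37
ee_pos: [586.5, -80.4, 92.8]
ee_rot: [123.3, 89.5, -41.9]
force: [1.6, -5.4, 8.0]
gripper_width: 9.0
time_s: 15.7
ee_pos: [585.7, -76.8, 93.0]
ee_rot: [122.0, 89.5, -43.2]
force: [1.4, -6.2, 9.0]
gripper_width: 9.3
```

```bash
python3 -m creep '[{"translation":[-0.03,0.1,0],"delta_rot":[0,0,0]},{"translation":[-0.02,0.1,0],"delta_rot":[0,0,0]},{"translation":[-0.03,0.1,0],"delta_rot":[0,0,0]}]'
```

```text
time_s: 15.95
ee_pos: [585.0, -73.9, 93.1]
ee_rot: [121.8, 89.5, -43.4]
force: [2.0, -6.0, 9.5]
gripper_width: 9.5
```

```bash
python3 -m creep '[{"translation":[-0.03,0.1,-0.01],"delta_rot":[0,0,0]},{"translation":[-0.02,0.1,0],"delta_rot":[0,0,0]},{"translation":[-0.03,0.1,0],"delta_rot":[0,0,0]}]'
python3 - <<'E'
from h import *
s=readout.state(); print(s['force'],s['torque'])
E
```

```text
time_s: 16.2
ee_pos: [584.2, -70.8, 93.2]
ee_rot: [123.3, 89.5, -42.0]
force: [0.8, -6.1, 10.2]
gripper_width: 9.4
[ 0.82548021 -6.06209803 10.22203087] [-1.65470683 -0.30401135  0.00810392]
```

Run:
```python
from h import *
snap('side','s9'); snap('scene','c9')
i=cv2.imread('pics/s9.png')[110:240,220:320];cv2.imwrite('pics/z11.png',cv2.resize(i,None,fx=4.5,fy=4.5,interpolation=2))
i=cv2.imread('pics/c9.png')[160:270,110:270];cv2.imwrite('pics/z12.png',cv2.resize(i,None,fx=4.5,fy=4.5,interpolation=2))
```

```text
(no output)
```

View pics/z11.png

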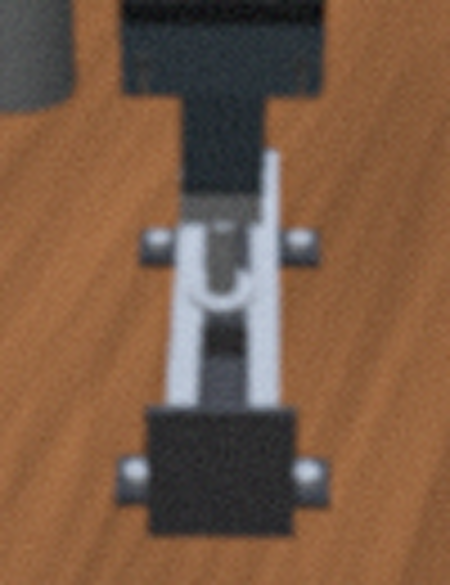

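View pics/z12.png

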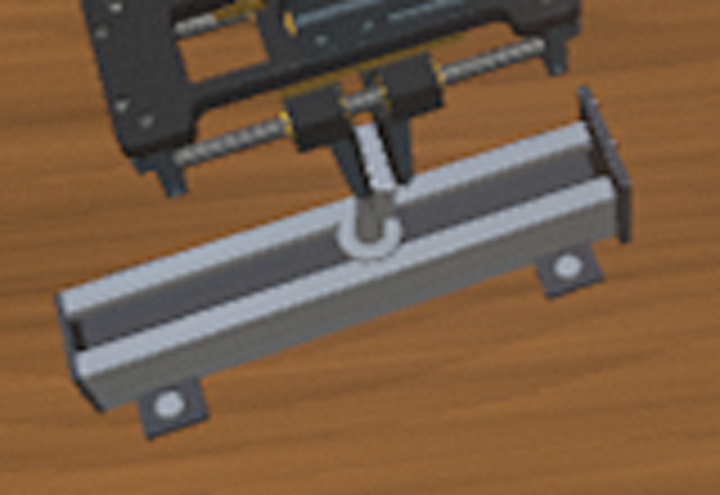

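Run:
```python
from h import *
O=np.array([588.3,-93.8]); d=np.array([-.2504,.9682])
for tag in('w4','w5','w6'):
    z=np.load(f'pics/{tag}.npz'); c=(z['K'],z['R'],z['t']); p=z['p'].astype(float)
    K,R,t=c
    print(tag)
    row=p[:,252:266].mean((1,2)); 
    print([(v,round(row[v],1),round(float((onplane('wrist',259,v,33,c)[:2]-O)@d),1)) for v in range(60,150,3)])
z=np.load('pics/s9.npz'); c=(z['K'],z['R'],z['t'])
for v in(175,178,180,185,189,192): print(v,[(h,round(float((onplane('side',269,v,h,c)[:2]-O)@d),1)) for h in(22,31,41)],z['p'][v,267:272].mean().round())
```

```text
w4
[(60, np.float64(134.3), 81.9), (63, np.float64(135.4), 78.4), (66, np.float64(135.8), 74.8), (69, np.float64(136.3), 71.3), (72, np.float64(136.0), 67.8), (75, np.float64(135.2), 64.3), (78, np.float64(136.0), 60.8), (81, np.float64(137.3), 57.3), (84, np.float64(137.5), 53.9), (87, np.float64(137.0), 50.4), (90, np.float64(137.9), 46.9), (93, np.float64(136.6), 43.5), (96, np.float64(137.4), 40.0), (99, np.float64(137.1), 36.6), (102, np.float64(135.7), 33.1), (105, np.float64(133.6), 29.7), (108, np.float64(133.2), 26.2), (111, np.float64(134.4), 22.8), (114, np.float64(133.0), 19.4), (117, np.float64(137.5), 15.9), (120, np.float64(136.7), 12.5), (123, np.float64(136.5), 9.0), (126, np.float64(136.0), 5.6), (129, np.float64(136.3), 2.1), (132, np.float64(136.3), -1.3), (135, np.float64(137.8), -4.8), (138, np.float64(137.8), -8.2), (141, np.float64(136.5), -11.7), (144, np.float64(136.9), -15.2), (147, np.float64(136.6), -18.7)]
w5
[(60, np.float64(135.1), 68.3), (63, np.float64(136.5), 65.5), (66, np.float64(135.9), 62.8), (69, np.float64(135.9), 60.0), (72, np.float64(135.6)
[... 1320 characters left out ...]
1), 24.3), (111, np.float64(131.6), 21.7), (114, np.float64(132.2), 19.2), (117, np.float64(135.7), 16.7), (120, np.float64(135.9), 14.2), (123, np.float64(135.7), 11.6), (126, np.float64(135.5), 9.1), (129, np.float64(135.8), 6.6), (132, np.float64(136.5), 4.1), (135, np.float64(135.5), 1.5), (138, np.float64(135.7), -1.0), (141, np.float64(136.1), -3.6), (144, np.float64(136.2), -6.1), (147, np.float64(136.4), -8.7)]
175 [(22, -24.0), (31, -8.8), (41, 8.1)] 143.0
178 [(22, -11.8), (31, 3.1), (41, 19.8)] 162.0
180 [(22, -3.9), (31, 11.0), (41, 27.4)] 79.0
185 [(22, 15.6), (31, 30.1), (41, 46.1)] 44.0
189 [(22, 30.7), (31, 44.9), (41, 60.7)] 64.0
192 [(22, 41.7), (31, 55.8), (41, 71.3)] 80.0
```

Run:
```python
from h import *
from scipy.spatial.transform import Rotation as Ro
s=readout.state();R=Ro.from_euler('xyz',s['ee_rot'],degrees=True).as_matrix()
print(s['ee_pos'],s['force'],s['torque'],R[:,0].round(4),R[:,1].round(4))
snap('wrist','w9')
O=np.array([588.3,-93.8]); d=np.array([-.2504,.9682]);n=np.array([-d[1],d[0]])
for nn,tag in(('scene','c9'),('side','s9'),('wrist','w9'),('scene','c8'),('side','s8')):
    z=np.load(f'pics/{tag}.npz'); c=(z['K'],z['R'],z['t']); P=cloud(nn,z['d'],c).reshape(-1,3)
    a=(P[:,:2]-O)@d; b=(P[:,:2]-O)@n
    # flange: above lips within 43..50
    m=(abs(b)<22)&(a>-90)&(a<60)&(P[:,2]>43.5)&(P[:,2]<50)
    print(tag,m.sum(),'flange x', np.percentile(a[m],[5,50,95]).round(1),'y',np.percentile(b[m],[5,50,95]).round(1))
    for lo in(52,60,66,72,78,84,90,96):
        m=(abs(b)<22)&(a>-90)&(a<60)&(P[:,2]>lo)&(P[:,2]<lo+6)
        if m.sum()>5: print('   ',lo,m.sum(),np.percentile(a[m],[5,50,95]).round(1),np.percentile(b[m],[5,50,95]).round(1))
```

```text
[584.17437265 -70.75108082  93.11487963] [ 2.01491448 -5.49534777 10.03891873] [-1.64194391 -0.276964   -0.02107942] [ 0.0066 -0.0059 -1.    ] [ 0.2551 -0.9669  0.0074]
c9 154 flange x [-76.7   5.8  39. ] y [-19.   -8.4  19. ]
    52 12 [ 4.4 11.4 18.6] [-9.9 -8.4 -4.1]
    60 9 [ 8.6 12.9 18.6] [-10.5  -9.1  -3.9]
    66 7 [ 9.2 11.6 14.9] [-9.8 -8.3 -1.6]
    84 6 [14.7 18.6 23.4] [-20.6 -20.3  -8.7]
    90 8 [15.7 17.2 23.7] [-21.5 -20.3 -13.5]
    96 11 [16.9 20.6 25.2] [-21.3 -20.4 -16.1]
s9 82 flange x [ 0.7 16.5 24.8] y [-14.2  -0.9  11.9]
    52 17 [16.9 19.5 21.8] [-7.9 -1.9  3.9]
    60 19 [17.9 20.9 22.7] [-7.9 -2.   3.9]
    66 16 [19.2 22.1 25.5] [-7.8 -1.9  3.9]
    72 16 [21.  24.2 25.6] [-7.8 -1.9  3.9]
    78 19 [21.1 24.1 26.5] [-7.8 -1.9  3.9]
    84 38 [23.3 25.  26.5] [-17.7  -2.8  13.8]
    90 47 [23.6 25.6 27.7] [-17.2  -1.9  14.8]
    96 41 [24.7 27.1 29.2] [-19.   -5.7  13.4]
w9 349 flange x [-24.6   6.6  20.7] y [-15.7 -10.1   2.1]
    52 27 [ 5.9  8.3 12.1] [-7.8 -6.  -2.6]
    60 15 [ 8.1 10.5 12.8] [-7.8 -6.8 -4.7]
    84 15 [15.5 18.3 23.1] [-19.  -18.8 -18.5]
    90 49 [15.1 18.5 24.2] [-19.1 -18.7 -14. ]
    96 50 [16.  20.2 25.2] [-19.  -18.7 -15.9]
c8 204 flange x [-76.1 -37.2  47. ] y [-19.9  -8.1  19. ]
    52 9 [-51.2 -44.8 -40. ] [-8.6 -7.1 -4.8]
    60 10 [-50.  -44.  -39.6] [-8.9 -8.  -4.3]
    90 11 [-50.1 -45.3 -41.1] [-20.4 -19.2 -16.1]
    96 7 [-49.2 -44.4 -41.4] [-20.3 -19.6 -18.9]
s8 69 flange x [-52.5 -39.9 -31.3] y [-12.8  -0.9  11.5]
    52 18 [-46.4 -41.2 -37.9] [-7.3 -2.   5.3]
    60 18 [-45.1 -40.1 -37.8] [-7.3 -1.   5.2]
    66 18 [-45.3 -41.4 -37.8] [-7.3 -1.   5.2]
    72 16 [-45.5 -39.7 -37.8] [-7.3 -1.   5.2]
    78 20 [-44.3 -40.6 -37.8] [-7.8 -1.   5.1]
    84 46 [-43.5 -41.7 -38.2] [-15.4   1.   15.3]
    90 43 [-43.8 -41.1 -39.6] [-15.3  -1.1  15.3]
    96 47 [-43.1 -41.3 -39.2] [-16.7  -1.1  15.2]
```

View pics/w9.png

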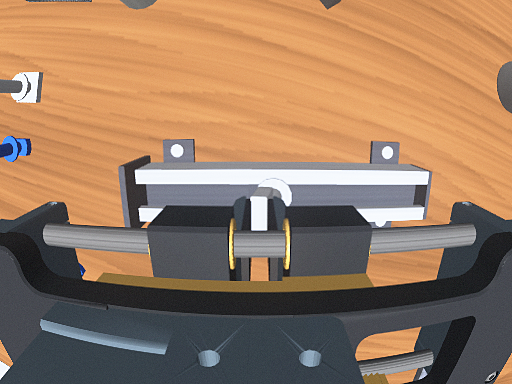

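Run:
```python
from h import *
O=np.array([588.3,-93.8]); d=np.array([-.2504,.9682]);n=np.array([-d[1],d[0]])
c=cam('scene')
for u,v in((164.8,220),(192.2,212.2)):
    q=onplane('scene',u,v,45,c)[:2]-O; print(q@d,q@n)
c=cam('side')
for tag in('s8','s9'):
    i=cv2.imread(f'pics/{tag}.png')[120:215,230:310]; cv2.imwrite(f'pics/zz_{tag}.png',cv2.resize(i,None,fx=6,fy=6,interpolation=2))
i=cv2.imread('pics/w9.png')[150:240,220:320]; cv2.imwrite('pics/zz_w9.png',cv2.resize(i,None,fx=6,fy=6,interpolation=2))
```

```text
-47.0962626005079 -1.0335724650138214
12.075724572757132 -4.101527525744259
```

View pics/zz_s9.png

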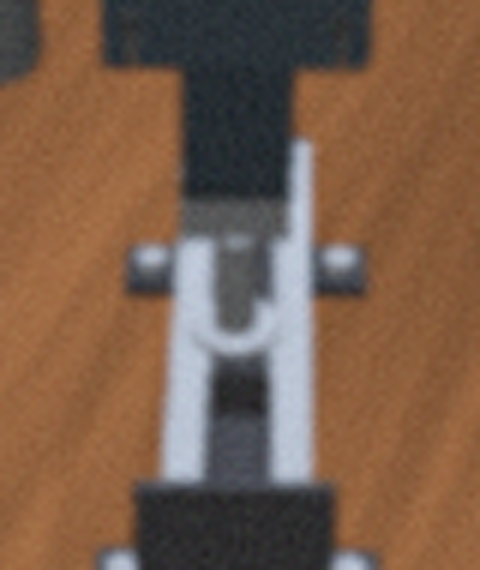

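View pics/zz_w9.png

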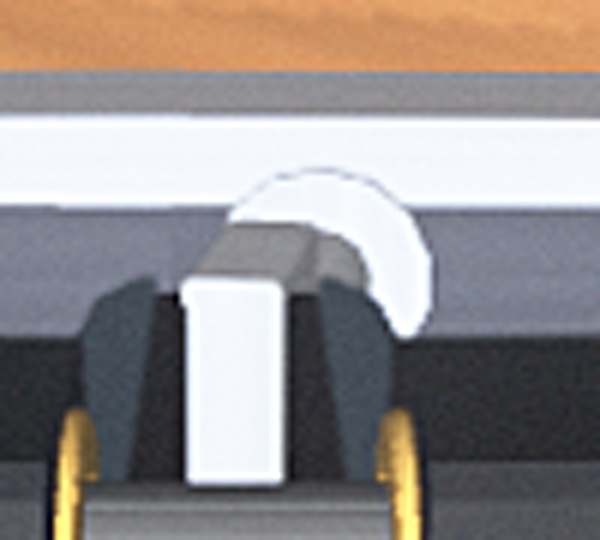

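```bash
python3 -m creep '[{"translation":[0.025,-0.1,0.04],"delta_rot":[0,0,0]},{"translation":[0.025,-0.1,0.04],"delta_rot":[0,0,0]},{"translation":[0.025,-0.1,0.04],"delta_rot":[0,0,0]},{"translation":[0.025,-0.1,0.04],"delta_rot":[0,0,0]},{"translation":[0,0,0],"delta_rot":[0,0,0]}]'
python3 - <<'E'
from h import *
s=readout.state(); print(s['ee_pos'],s['force'],s['torque'])
snap('scene','c10');snap('wrist','w10')
i=cv2.imread('pics/c10.png')[170:260,150:250]; cv2.imwrite('pics/zz_c10.png',cv2.resize(i,None,fx=6,fy=6,interpolation=2))
i=cv2.imread('pics/w10.png')[150:240,220:320]; cv2.imwrite('pics/zz_w10.png',cv2.resize(i,None,fx=6,fy=6,interpolation=2))
E
```

```text
time_s: 16.77
ee_pos: [584.3, -73.2, 93.4]
ee_rot: [135.5, 89.7, -29.8]
force: [2.7, -4.4, 4.8]
gripper_width: 9.3
[584.25544823 -73.18918046  93.42116509] [ 2.65505327 -4.37990477  4.78119568] [-1.15822617 -0.70322953  0.05129546]
```

View pics/zz_w10.png

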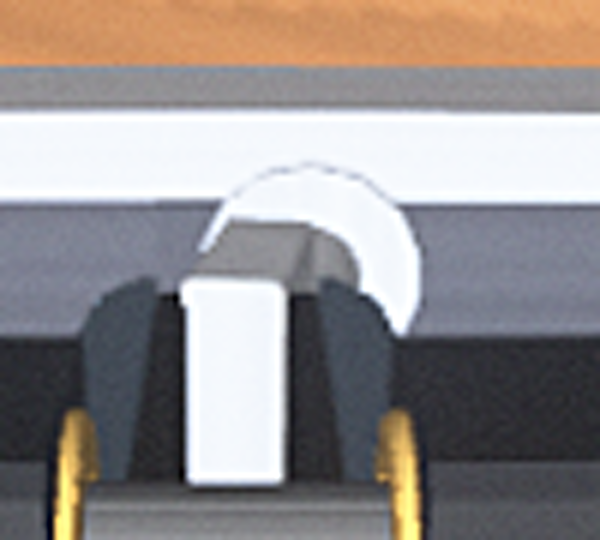

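View pics/zz_c10.png

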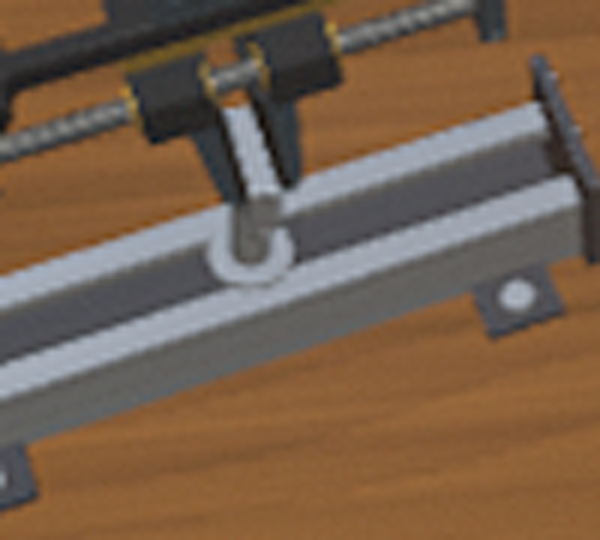

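```bash
python3 -m creep '[{"translation":[0.025,-0.1,0.03],"delta_rot":[0,0,0]},{"translation":[0.025,-0.1,0.03],"delta_rot":[0,0,0]},{"translation":[0.025,-0.1,0.03],"delta_rot":[0,0,0]},{"translation":[0.025,-0.1,0.03],"delta_rot":[0,0,0]},{"translation":[0,0,0],"delta_rot":[0,0,0]}]'
python3 - <<'E'
from h import *
s=readout.state(); print(s['ee_pos'],s['force'],s['torque'])
snap('wrist','w11')
i=cv2.imread('pics/w11.png')[150:240,220:320]; cv2.imwrite('pics/zz_w11.png',cv2.resize(i,None,fx=6,fy=6,interpolation=2))
E
```

```text
time_s: 17.28
ee_pos: [584.7, -75.8, 94.6]
ee_rot: [172.9, 89.8, 7.6]
force: [3.1, -2.0, 6.4]
gripper_width: 9.5
[584.72504497 -75.76635605  94.63996145] [ 3.11796553 -2.03725559  6.41090208] [-0.57148562 -0.80572309 -0.03705838]
```

View pics/zz_w11.png

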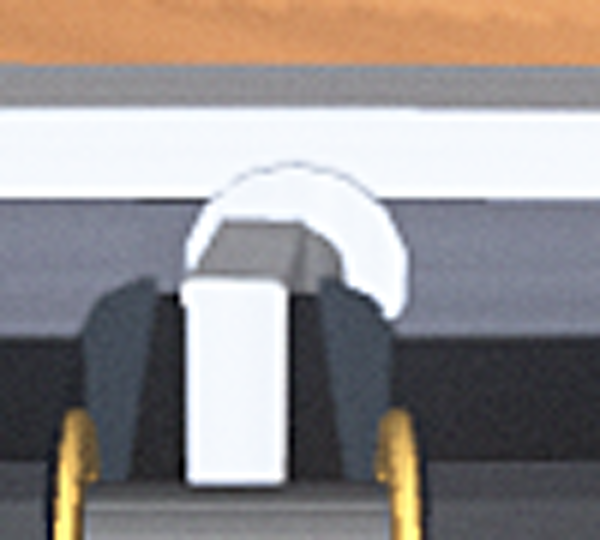

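```bash
python3 -m creep '[{"translation":[0.03,-0.1,0.03],"delta_rot":[0,0,0]},{"translation":[0.03,-0.1,0.03],"delta_rot":[0,0,0]},{"translation":[0.03,-0.1,0.03],"delta_rot":[0,0,0]},{"translation":[0.03,-0.1,0.03],"delta_rot":[0,0,0]},{"translation":[0,0,0],"delta_rot":[0,0,0]}]'
python3 - <<'E'
from h import *
s=readout.state(); print(s['ee_pos'],s['force'],s['torque'])
snap('wrist','w12');snap('scene','c12')
i=cv2.imread('pics/w12.png')[150:240,220:320]; cv2.imwrite('pics/zz_w12.png',cv2.resize(i,None,fx=6,fy=6,interpolation=2))
i=cv2.imread('pics/c12.png')[170:260,150:250]; cv2.imwrite('pics/zz_c12.png',cv2.resize(i,None,fx=6,fy=6,interpolation=2))
E
```

```text
time_s: 17.75
ee_pos: [585.6, -78.7, 95.7]
ee_rot: [-140.0, 89.8, 54.7]
force: [2.2, 1.2, 6.5]
gripper_width: 9.3
[585.56513625 -78.67174241  95.72777653] [2.22236022 1.22002763 6.4795362 ] [ 0.14542632 -0.68908192  0.00902645]
```

View pics/zz_w12.png

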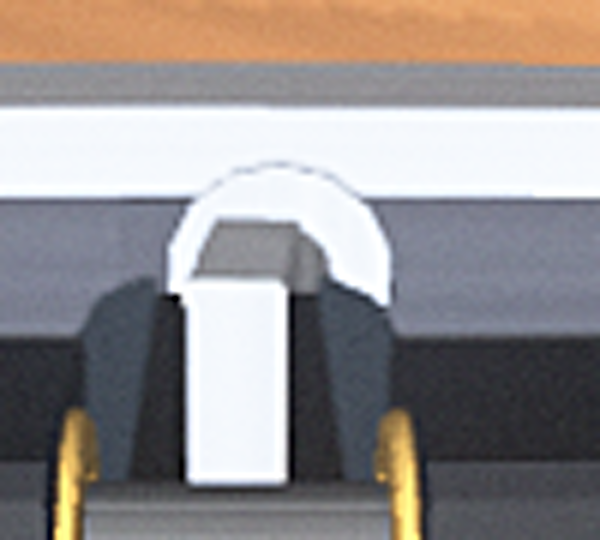

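View pics/zz_c12.png

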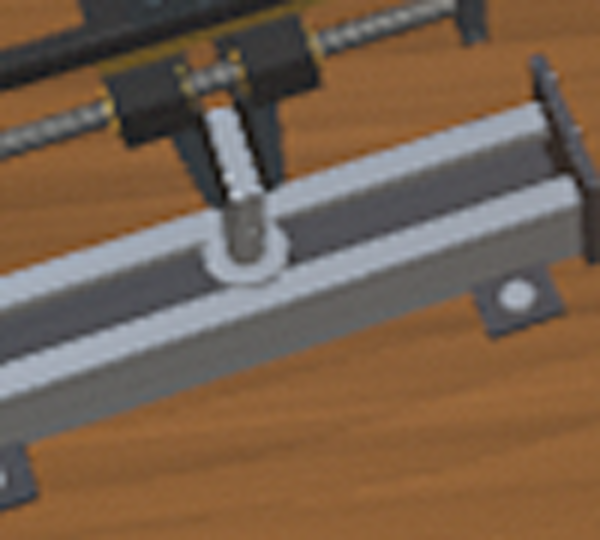

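```bash
python3 -m creep '[{"translation":[0.03,-0.1,0.05],"delta_rot":[0,0,0]},{"translation":[0.03,-0.1,0.05],"delta_rot":[0,0,0]},{"translation":[0.03,-0.1,0.05],"delta_rot":[0,0,0]},{"translation":[0,0,0],"delta_rot":[0,0,0]}]'
python3 - <<'E'
from h import *
s=readout.state(); print(s['ee_pos'],s['force'],s['torque'])
snap('wrist','w13')
i=cv2.imread('pics/w13.png')[150:240,220:320]; cv2.imwrite('pics/zz_w13.png',cv2.resize(i,None,fx=6,fy=6,interpolation=2))
E
```

```text
time_s: 18.18
ee_pos: [586.0, -80.8, 96.9]
ee_rot: [-113.2, 89.7, 81.4]
force: [1.4, 2.6, 6.1]
gripper_width: 9.5
[586.03602031 -80.7516233   96.9005131 ] [1.39400505 2.58005844 6.12102386] [ 6.38852385e-01 -6.13277402e-01 -7.81381652e-05]
```

View pics/zz_w13.png

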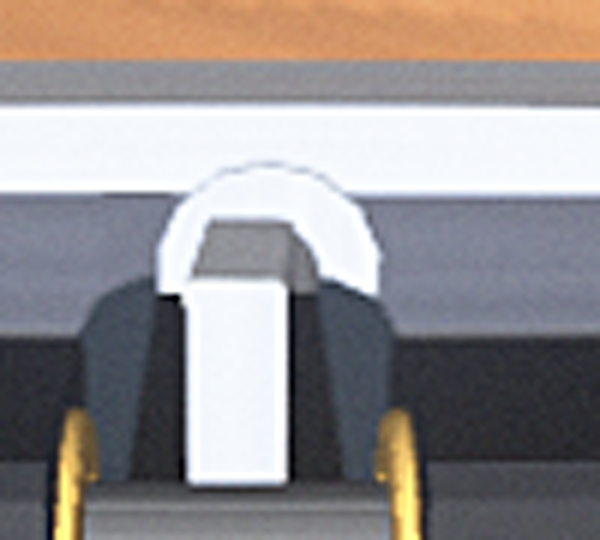

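```bash
python3 -m creep '[{"translation":[0.03,-0.1,0.04],"delta_rot":[0,0,0]},{"translation":[0.03,-0.1,0.04],"delta_rot":[0,0,0]},{"translation":[0.03,-0.1,0.04],"delta_rot":[0,0,0]},{"translation":[0.03,-0.1,0.04],"delta_rot":[0,0,0]},{"translation":[0,0,0],"delta_rot":[0,0,0]}]'
python3 - <<'E'
from h import *
s=readout.state(); print(s['ee_pos'],s['force'],s['torque'])
snap('wrist','w14');snap('side','s14')
i=cv2.imread('pics/w14.png')[150:240,220:320]; cv2.imwrite('pics/zz_w14.png',cv2.resize(i,None,fx=6,fy=6,interpolation=2))
i=cv2.imread('pics/s14.png')[120:215,230:310]; cv2.imwrite('pics/zz_s14.png',cv2.resize(i,None,fx=6,fy=6,interpolation=2))
E
```

```text
time_s: 18.65
ee_pos: [586.4, -85.0, 98.1]
ee_rot: [-84.4, 89.8, 110.2]
force: [2.2, 2.8, 5.1]
gripper_width: 9.5
[586.40817843 -85.01275906  98.08282243] [2.20272144 2.77990746 5.11492423] [ 0.99271533 -0.39589233 -0.05792302]
```

View pics/zz_w14.png

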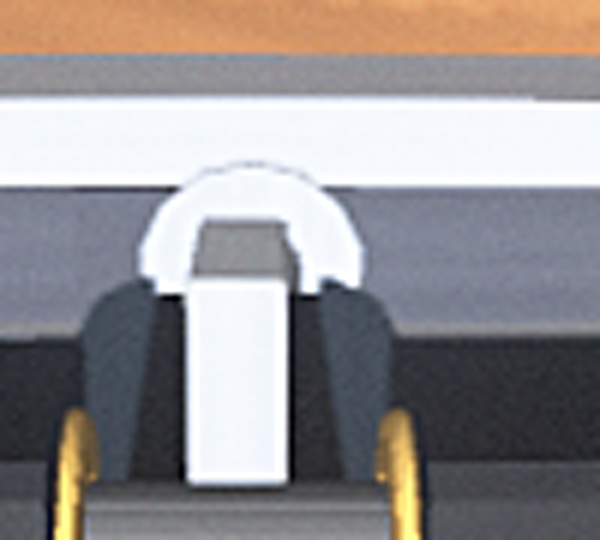

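View pics/zz_s14.png

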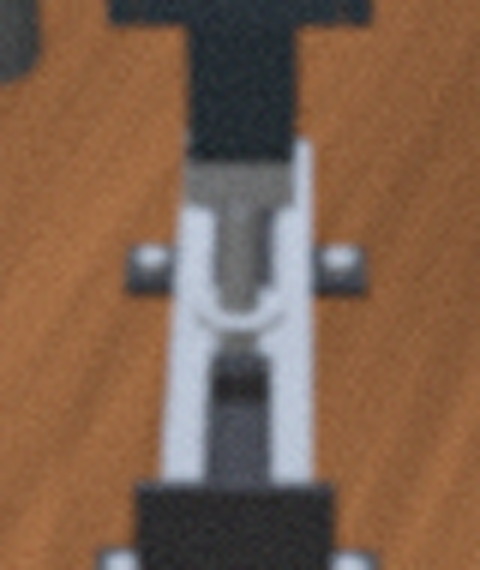

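```bash
python3 -m creep '[{"translation":[0.04,-0.07,0.04],"delta_rot":[0,0,0]},{"translation":[0.04,-0.07,0.04],"delta_rot":[0,0,0]},{"translation":[0,0,0.04],"delta_rot":[0,0,0]},{"translation":[0,0,0],"delta_rot":[0,0,0]},{"translation":[0,0,0],"delta_rot":[0,0,0]}]'
python3 - <<'E'
from h import *
s=readout.state(); print(s['ee_pos'],s['force'],s['torque'])
snap('wrist','w15')
i=cv2.imread('pics/w15.png')[150:240,220:320]; cv2.imwrite('pics/zz_w15.png',cv2.resize(i,None,fx=6,fy=6,interpolation=2))
d=np.load('pics/w15.npz'); c=(d['K'],d['R'],d['t']); P=cloud('wrist',d['d'],c)[176:192,246:274]; zz=P[:,:,2].ravel(); zz=zz[(zz>46)&(zz<62)]; print(np.median(zz),len(zz),np.histogram(zz,bins=8))
E
```

```text
time_s: 19.17
ee_pos: [587.0, -88.0, 99.0]
ee_rot: [-34.4, 89.9, 160.3]
force: [0.8, 4.7, 2.2]
gripper_width: 8.9
[587.03914925 -88.04397393  99.04916634] [0.84535561 4.73013682 2.22328158] [1.13776472 0.01429101 0.04330572]
52.32405273941087 265 (array([ 3,  4, 14, 54, 78, 79, 24,  9]), array([49.40799296, 50.02947447, 50.65095598, 51.27243748, 51.89391899,
       52.51540049, 53.136882  , 53.75836351, 54.37984501]))
```

View pics/zz_w15.png

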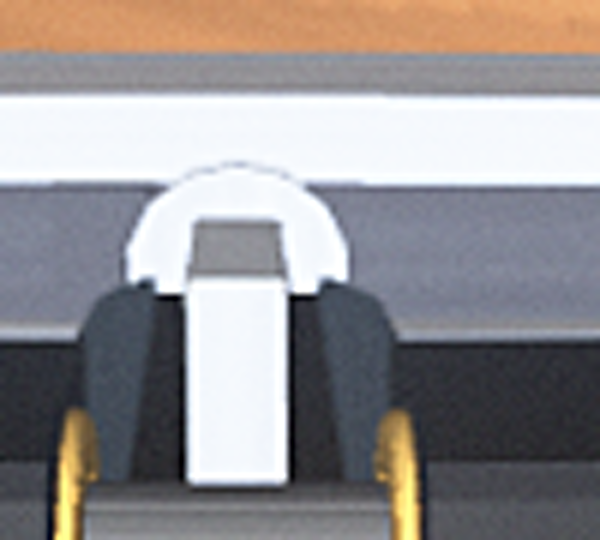

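```bash
python3 -m creep '[{"translation":[-0.02,0.1,0],"delta_rot":[0,0,0]},{"translation":[-0.02,0.09,0],"delta_rot":[0,0,0]},{"translation":[0,0,0],"delta_rot":[0,0,0]},{"translation":[0,0,0],"delta_rot":[0,0,0]}]'
python3 - <<'E'
from h import *
s=readout.state(); print(s['ee_pos'],s['force'],s['torque'])
E
```

```text
time_s: 19.55
ee_pos: [586.9, -86.8, 99.5]
ee_rot: [34.5, 89.9, -130.8]
force: [-1.8, 1.6, 3.6]
gripper_width: 9.5
[586.94466918 -86.75805073  99.49421659] [-1.82024906  1.61880688  3.59989738] [ 0.64693195  0.24708701 -0.03076595]
```

```bash
python3 -m creep '[{"translation":[-0.03,0.1,0],"delta_rot":[0,0,0]},{"translation":[-0.02,0.08,0],"delta_rot":[0,0,0]},{"translation":[0,0,0],"delta_rot":[0,0,0]},{"translation":[0,0,0],"delta_rot":[0,0,0]},{"translation":[0,0,0],"delta_rot":[0,0,0]}]'
python3 - <<'E'
from h import *
s=readout.state(); print(s['ee_pos'],s['force'],s['torque'])
snap('wrist','w16')
i=cv2.imread('pics/w16.png')[150:240,220:320]; cv2.imwrite('pics/zz_w16.png',cv2.resize(i,None,fx=6,fy=6,interpolation=2))
E
```

```text
time_s: 19.97
ee_pos: [586.7, -85.0, 99.5]
ee_rot: [54.4, 90.0, -110.9]
force: [-0.5, 0.4, 3.5]
gripper_width: 9.4
[586.66487983 -85.01770655  99.45446136] [-0.50505933  0.36889098  3.5104037 ] [0.07455603 0.32829481 0.00932414]
```

View pics/zz_w16.png

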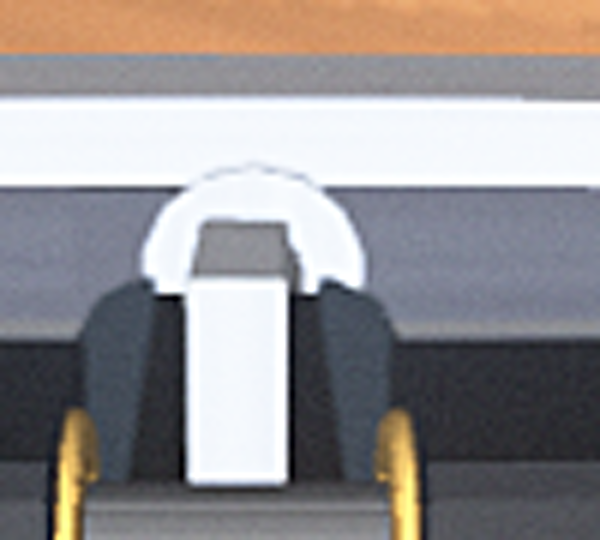

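```bash
python3 -m creep '[{"translation":[0.02,-0.07,0.02],"delta_rot":[0,0,0]},{"translation":[0,0,0],"delta_rot":[0,0,0]},{"translation":[0,0,0],"delta_rot":[0,0,0]}]' -1 12
python3 -m creep '[{"translation":[0,0,0],"delta_rot":[0,0,0]},{"translation":[0,0,0],"delta_rot":[0,0,0]},{"translation":[0,0,0],"delta_rot":[0,0,0]},{"translation":[0,0,0],"delta_rot":[0,0,0]},{"translation":[0,0,0],"delta_rot":[0,0,0]}]' 0.2
python3 -m creep '[{"translation":[0,0,0],"delta_rot":[0,0,0]},{"translation":[0,0,0],"delta_rot":[0,0,0]},{"translation":[0,0,0],"delta_rot":[0,0,0]},{"translation":[0,0,0],"delta_rot":[0,0,0]},{"translation":[0,0,0],"delta_rot":[0,0,0]}]'
python3 - <<'E'
from h import *
snap('wrist','w17');snap('side','s17')
i=cv2.imread('pics/w17.png')[150:240,210:330]; cv2.imwrite('pics/zz_w17.png',cv2.resize(i,None,fx=6,fy=6,interpolation=2))
i=cv2.imread('pics/s17.png')[90:215,220:320]; cv2.imwrite('pics/zz_s17.png',cv2.resize(i,None,fx=4.6,fy=4.6,interpolation=2))
E
```

```text
time_s: 20.27
ee_pos: [587.0, -85.7, 99.5]
ee_rot: [70.6, 90.0, -94.7]
force: [-1.2, -1.2, 2.2]
gripper_width: 9.6
time_s: 20.68
ee_pos: [587.0, -85.1, 99.5]
ee_rot: [-62.3, 90.0, 132.4]
force: [-0.4, -0.7, -0.2]
gripper_width: 40.5
time_s: 21.1
ee_pos: [587.0, -85.3, 99.7]
ee_rot: [127.9, 90.0, -37.4]
force: [-0.1, -0.0, 1.0]
gripper_width: 54.5
```

View pics/zz_w17.png

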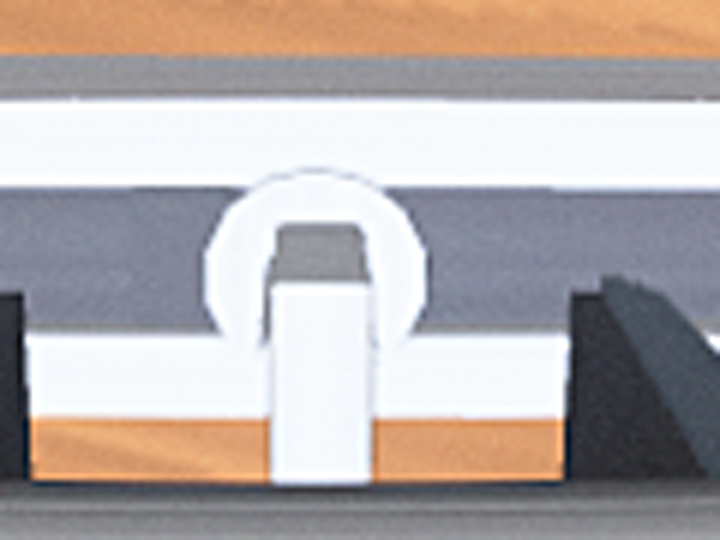

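View pics/zz_s17.png

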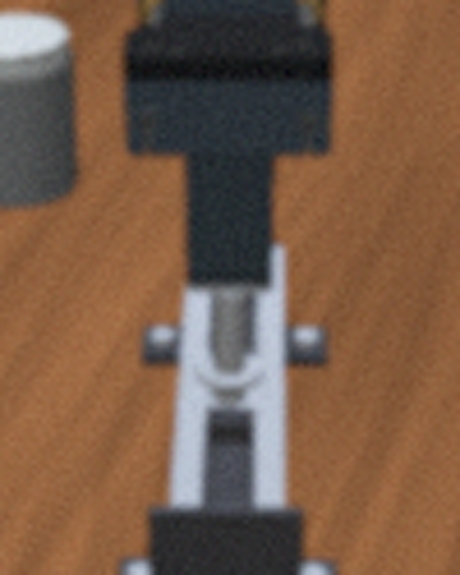

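```bash
python3 -m creep '[{"translation":[0,0,0.5],"delta_rot":[0,0,0]},{"translation":[0,0,1.5],"delta_rot":[0,0,0]},{"translation":[0,0,3],"delta_rot":[0,0,0]},{"translation":[0,0,3],"delta_rot":[0,0,0]},{"translation":[0,0,3],"delta_rot":[0,0,0]}]'
python3 -m creep '[{"translation":[-1,-2,2],"delta_rot":[0,0,0]},{"translation":[-1,-2,0],"delta_rot":[0,0,0]},{"translation":[-1,-2,0],"delta_rot":[0,0,0]},{"translation":[0,0,0],"delta_rot":[0,0,0]},{"translation":[0,0,0],"delta_rot":[0,0,0]}]'
python3 - <<'E'
from h import *
for n in('wrist','side','scene'): snap(n,n+'18')
O=np.array([588.3,-93.8]); d=np.array([-.2504,.9682]);n=np.array([-d[1],d[0]])
for nn in('scene','side','wrist'):
    z=np.load(f'pics/{nn}18.npz'); c=(z['K'],z['R'],z['t']); P=cloud(nn,z['d'],c).reshape(-1,3)
    a=(P[:,:2]-O)@d; b=(P[:,:2]-O)@n
    for lo,hi in((46,56),(57,85),(86,130)):
        m=(abs(b)<20)&(a>-30)&(a<45)&(P[:,2]>lo)&(P[:,2]<hi); print(nn,lo,m.sum(),np.percentile(a[m],[3,50,97]).round(1),np.percentile(b[m],[3,50,97]).round(1),'z',np.percentile(P[m][:,2],[50,97]).round(1))
i=cv2.imread('pics/side18.png')[90:215,220:320]; cv2.imwrite('pics/zz_s18.png',cv2.resize(i,None,fx=4.6,fy=4.6,interpolation=2))
E
```

```text
time_s: 21.62
ee_pos: [586.7, -85.3, 211.1]
ee_rot: [-12.7, 90.0, -178.0]
force: [0.4, 0.1, -0.3]
gripper_width: 54.8
time_s: 22.03
ee_pos: [556.7, -145.9, 230.2]
ee_rot: [176.9, 90.0, 11.5]
force: [0.1, -0.9, 0.0]
gripper_width: 54.8
scene 46 92 [-6.9  6.1 19.7] [-15.5  -6.7   8.2] z [53.5 55.2]
scene 57 30 [-0.   6.1 13. ] [-9.1 -7.2 -2.5] z [67.4 82.2]
scene 86 111 [ 1.5  6.8 11.8] [-19.8  -7.2  14.1] z [118.  120.1]
side 46 78 [-3.3 13.  21.1] [-14.   -0.1  11.8] z [52.2 54.7]
side 57 88 [ 8.2 12.3 15.4] [-6.1 -0.1  5.8] z [71.8 84.2]
side 86 284 [ 3.6 10.9 14.1] [-17.5  -0.2  17.1] z [105.4 117.8]
wrist 46 190 [-7.4 -1.1  6. ] [-13.5   0.1  12.3] z [53.  54.3]
wrist 57 29 [-0.8  0.1  3.7] [-5.9 -2.4  3.8] z [70.7 82.1]
wrist 86 470 [ 0.6  4.3 10.7] [-17.   -0.1  16.3] z [117.5 119.1]
```

View pics/wrist18.png

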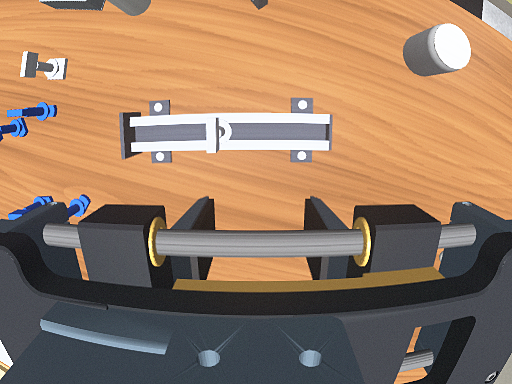

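View pics/zz_s18.png

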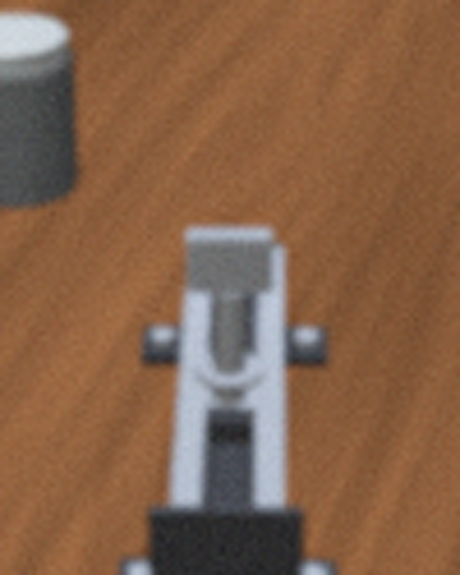

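View pics/scene18.png

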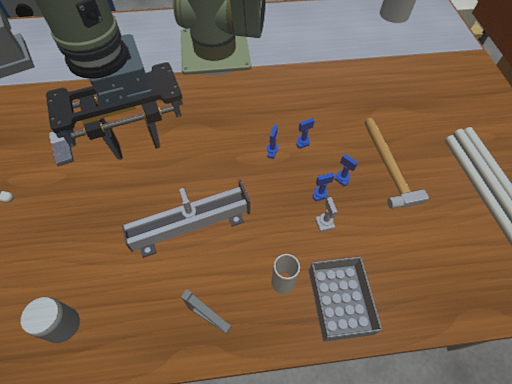

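Run:
```python
from h import *
def top(nn,tag,cx,cy,z0):
    z=np.load(f'pics/{tag}.npz'); c=(z['K'],z['R'],z['t']); P=cloud(nn,z['d'],c).reshape(-1,3)
    m=(np.hypot(P[:,0]-cx,P[:,1]-cy)<26)&(P[:,2]>z0); zz=np.sort(P[m][:,2]); h=zz[zz>zz.max()-5]
    return np.median(h).round(2),len(h)
for nn in('scene','side'): print(nn,top(nn,nn+'0',468.5,206.4,60),top(nn,nn+'18',587,-86,90))
```

```text
scene (np.float64(89.24), 59) (np.float64(421.5), 211)
side (np.float64(88.13), 147) (np.float64(370.65), 12)
```

Run:
```python
from h import *
def top(nn,tag,cx,cy,z0):
    z=np.load(f'pics/{tag}.npz'); c=(z['K'],z['R'],z['t']); P=cloud(nn,z['d'],c).reshape(-1,3)
    m=(np.hypot(P[:,0]-cx,P[:,1]-cy)<26)&(P[:,2]>z0)&(P[:,2]<z0+45); zz=np.sort(P[m][:,2]); h=zz[zz>zz.max()-5]
    return np.median(h).round(2),len(h)
for nn in('scene','side'): print(nn,top(nn,nn+'0',468.5,206.4,60),top(nn,nn+'18',587,-86,90))
s=readout.state(); print(s['time_s'],s['force'])
```

```text
scene (np.float64(89.24), 59) (np.float64(118.59), 77)
side (np.float64(88.13), 147) (np.float64(116.52), 71)
22.1833 [ 0.08440993 -0.22621613 -0.55395042]
```

Run:
```python
from h import *
print(env.job_done())
```

```text
the job is handed in; nothing more can be done
None
```

I put the oblong-headed stud through the slot, pressed it down, turned it a quarter turn under the lips and slid it to the stop. It then rose into the recesses, and I let go, backed the gripper well clear and handed the job in at about 22 s of the 51 s allowed.

**Slide went too far:** I missed the moment the head met the stop. The force stayed at about 6 N, much the same as sliding friction, because the stud was tilting in the jaws instead. I pushed about 15 mm past contact, which leaned it about 12°, and only noticed in the pictures. I then backed the gripper off and raised it in small steps. By the pictures the head stayed at about x = 7 mm until it had risen into the recesses, and the stud came upright again before I released it.

**Last checks, after release and retreat:**
- **Seating:** the stud stands upright, turned across the slot. Its wing top rose 29.4 mm in the scene view and 28.4 mm in the side view, and the flange rose about 29 mm in the wrist view. Without the recesses it could rise only to 25 mm, and the expected height is 29 mm.
- **Position:** it stands at about x = 6 to 8 mm on the strut, in front of the block seen at about 17 to 31 mm. The head may sit a millimetre or so short of the stop, within the recess play. I did not measure that gap.
- **Forces and bystanders:** the highest wrist force I read was about 12 N. In the last scene picture the spare stud, the tube and the blue look-alikes appear to stand where they were; I did not measure them again.

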